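# Put the tried-out stationery back in its counter displays

### The job

Tidy the shop counter: lay the marker and the highlighter flat and side by side, lengthwise, on the floor of the long pen tray, thread both rolls of tape flat onto the post of the tape stand with the larger roll at the bottom and the smaller one on top of it, and stand the ink jar upright inside the small square jar tray. Never tip the ink jar over on the way, and leave the pencil cup and the pile of notebooks where they are.

Things in the scene. Friction and masses are not known exactly. Their poses are not given: they have to be found in the camera images.
- marker_center (a point): Long slim marker pen, grey plastic with a black cap, a square-sided bar lying on its side: 130 long x 18 wide x 18 mm high. Point at its centre (9 mm above its underside). x along its length (cap at +x), z up. About 30 g.
- highlighter_center (a point): Short broad highlighter pen, grey plastic with a black cap, a flat bar lying on its broad side: 95 long x 28 wide x 16 mm high. Point at its centre (8 mm above its underside). x along its length (cap at +x), y across its width, z up. About 30 g.
- wide_roll_mid (a point): The larger roll of brown paper tape, rigid ring lying flat: outer diameter 60 mm, hole 34 mm, 24 mm high. Point at the centre of the hole, half-way up (12 mm above its underside); z along the hole's axis. About 60 g.
- small_roll_mid (a point): The smaller roll of brown paper tape, rigid ring lying flat: outer diameter 46 mm, hole 34 mm, 18 mm high. Point at the centre of the hole, half-way up (9 mm above its underside); z along the hole's axis. About 30 g.
- ink_jar_mid (a point): Closed amber glass ink jar with black cap, standing upright: diameter 44 mm, 60 mm high. Point on its axis half-way up (30 mm above its underside); z up along its axis. About 120 g.
- pen_tray: Pen tray, fixed: shallow open wooden tray, outside 140 (x) x 175 (y, its length) x 12 mm high, walls and floor 5 mm thick, so inside 130 x 165 mm and 7 mm deep. Origin at the centre of its underside, on the counter; z up.
- tape_stand: Tape stand, fixed: square wooden base 90 x 90 x 10 mm with an upright dark steel post in the middle, 16 mm diameter, standing 46 mm above the base (top 56 mm above the counter). Origin at the centre of its underside, under the post; z up.
- jar_tray: Jar tray, fixed: shallow square open wooden tray, outside 86 x 86 x 14 mm high, walls and floor 5 mm thick, so inside 76 x 76 mm and 9 mm deep. Origin at the centre of its underside, on the counter; z up.
- pencil_cup: Bystander: loose brass cup, 72 mm diameter, 90 mm high, with upright pencils in it reaching to about 170 mm. Origin at the centre of its underside. To be left alone.
- notebooks: Bystander: pile of four loose notebooks, 140 x 100 mm (x, y), 40 mm high in all. Origin at the centre of its underside. To be left alone.
Not all that is in view belongs to the job. Of the things shaped like the tape_stand, the wooden one is meant.

How it is judged:
By the outcome, as a careful person would: the job done as asked, in the order asked, and still so for the second after the job is handed in, with the robot touching nothing.
It also fails if it takes over 125 s, if anything falls off the work surface, if the arm or the gripper's body presses on something with over 40 N, if the wrist force passes 120 N, or if a joint passes its speed limit or range.

### The arm

A 6-joint arm with a two-finger parallel gripper is mounted at the origin on the work surface. World frame = base frame: x ahead of the robot, y to its left, z up, the work surface at z = 0. Lengths are in m, angles in rad, forces in N, time in s.
With the tool pointing down it reaches from about 0.35 to 0.775 m from the base axis. Payload 5.5 kg.
Tool frame: the origin (TCP) lies between the finger pads; the fingertips stand 11 mm ahead of it and the grasp point (between the pads) lies 8 mm behind it (tips_ahead is the distance from the TCP to the fingertips, in m); z points along the fingers, y is the line along which they close (so a half turn about z gives the same grasp; the last joint's range is limited). The gripper opens to 85 mm and grips with 20 to 120 N. Pads are 22 mm wide; open, the fingers measure 114 mm over their backs; the gripper's body (76 mm by 85 mm) begins 54 mm behind the grasp point. The pads swing forward as they close: fully open they stand 13 mm farther back than shut.
Start: joints at [1.124, 0.313, 0.046, 1.304, 0, 1.431], TCP at [0.174, 0.548, 0.221] pointing down, gripper open.
Joint ranges: [-2.76, 2.76], [-0.86, 1.69], [-1.03, 1.26], [-2.2, 2.34], [-1.47, 1.5], [-3.14, 3.14]. Speed limits (rad/s): [2.57, 2.57, 3.14, 3.14, 3.14, 3.14].

### API

Orientations are given as a unit quaternion [w, x, y, z].
In Python, from workcell import * gives the robot as it stands. The module is installed in compiled form; this text tells all that it offers.
- The arm moves only by the tool jog_arm, never from a script. Its argument "moves" is a list of rows, each an object with "fingers": the closure, from 0 (fully open) to 1 (shut); "slide": the shift along the tool's x, y, z in mm, a list of three; "angular": the turn, a rotation vector about the tool's x, y, z in degrees, a list of three. A call has 1 to 10 rows; each row is the pose to reach, as a shift and turn from the pose commanded when the call began, along the tool's axes at that moment; what a row does not reach only later rows make up. A row lasts 1/12 s, in which the tool goes at most 41.7 mm and 7.16 degrees, less where a joint would pass 70% of its speed; a pose out of reach is approached as far as the arm can. A call with a gripper value outside its range is refused whole. The fingers move at their own pace and stop on an object; "squeeze" is the grip in N (left out, the last holds). Time passes only in rows, so rows that repeat a pose let the fingers close. It gives the time, the measured TCP pose, the force, the opening and the grip force at its end, in the units of the state.
- get_state(): the state, without advancing time (a new reading comes with each control period).
- read_camera(name): name is "scene" or "top"; returns a dict with "color" (480x640x3 uint8, red, green, blue), "fovy" (degrees; the focal length in pixels is half the picture's height over the tangent of half this angle, whatever the lens; pixels are square), "cx", "cy" (the principal point, pixels), "D" ([k1, k2, p1, p2, k3] as OpenCV has them; the pictures are not rectified), "world_from_camera" (4x4, takes a point from camera to world coordinates). Camera axes: x right, y down, z forward; pixel columns grow to the right and rows downward; lengths in m; the calibration is good to about 2 mm. A picture is of the moment at which its call begins. There is no depth.
- hand_in(): hands the job in; it is judged then, once.
Trained networks look in a picture, given as the dict that the camera call returned (one of the last four; its "shot" number tells which), for a name from the list of things; names that differ only in an ending like _2 or _b are one class to them, and where a whole thing is asked for, a point or a joint stands for the part that bears it (a point fixed in the world has none). Each returns a list of dicts, best first, with "p" (0 to 1); they miss things now and then, are a little off and sometimes report something else, mostly with a low value. They report only what shows in the picture. A call takes as long as a camera call. They do not tell look-alikes from the thing itself.
- look_for(target, picture): "point" ([column, row] in pixels, amid what is visible of it).
- tip_of(target, picture): "point" ([column, row] in pixels: a listed point, or the origin of a listed thing).
The state is a dict: "clock": time; "joint_pos": joint angles; "qvel": joint speeds; "tau": joint torques, N m; "tcp_pos": TCP position; "orientation": TCP orientation; "wrist_force": force on the tool from outside, world axes, zero at the start; "ft_torque": the same for the moment, N m; "finger_gap": finger opening in m; "grip_force": force on a finger pad.
Only numpy, scipy, OpenCV 4.12 (cv2) and the standard library are available. Lean on these libraries where they do the work, as an engineer would, in place of code of your own. Each camera call takes 0.05 s, during which the arm holds its last target. There are 200 camera calls.

## Working session

There is one attempt and no reset: what is moved stays moved. The work goes in short steps, Python scripts to look and compute and a tool call to move; the robot and the scene stay as the last step left them, time stands still between calls to the robot, and variables do not carry over. Pictures are saved under pics/ and viewed, at most 14 in all, crops included, and the job is handed in when it is done.

Besides the shell and the picture viewer there is one more tool, called after "Emit:" by a JSON object that holds its "fn" and its "kwargs". jog_arm: Moves the arm, as the interface text tells. Its arguments: {"type":"object","properties":{"moves":{"type":"array","items":{"type":"object","properties":{"fingers":{"type":"number"},"slide":{"type":"array","items":{"type":"number"}},"angular":{"type":"array","items":{"type":"number"}}}}},"squeeze":{"type":"number"}},"required":["moves"]}

```bash
mkdir -p pics; cat > h.py <<'E'
from workcell import *
import numpy as np, cv2
def K(p):
    f=240/np.tan(np.radians(p["fovy"])/2); return np.array([[f,0,p["cx"]],[0,f,p["cy"]],[0,0,1]])
def ray(p,uv,z):
    n=cv2.undistortPoints(np.array([[uv]],float),K(p),np.array(p["D"],float))[0,0]
    T=np.array(p["world_from_camera"]);d=T[:3,:3]@[n[0],n[1],1];o=T[:3,3]
    return o+d*(z-o[2])/d[2]
def proj(p,X):
    T=np.linalg.inv(np.array(p["world_from_camera"]))
    return cv2.projectPoints(np.array([X],float),cv2.Rodrigues(T[:3,:3])[0],T[:3,3],K(p),np.array(p["D"],float))[0][0,0]
def save(p,n,crop=None,s=1):
    c=p["color"][:,:,::-1]
    if crop: c=c[crop[1]:crop[3],crop[0]:crop[2]]
    cv2.imwrite("pics/"+n+".png",cv2.resize(c,None,fx=s,fy=s,interpolation=cv2.INTER_CUBIC))
Z=dict(marker_center=.009,highlighter_center=.008,wide_roll_mid=.012,small_roll_mid=.009,ink_jar_mid=.03,pen_tray=0,tape_stand=0,jar_tray=0,pencil_cup=0,notebooks=0)
E
python3 - <<'E'
from h import *
for c in("top","scene"):
    p=read_camera(c);save(p,c+"0")
    print(c,np.round(p["world_from_camera"],3).tolist(),p["fovy"])
    for n,z in Z.items():
        for r in tip_of(n,p):
            print(n,round(r["p"],2),np.round(r["point"]),np.round(ray(p,r["point"],z)[:2],3))
s=get_state();print(s)
E
```

```text
top [[-0.018, -0.978, 0.21, 0.319], [-1.0, 0.018, -0.001, 0.015], [-0.003, -0.21, -0.978, 0.992], [0.0, 0.0, 0.0, 1.0]] 57.75501588296716
marker_center 0.6 [212. 270.] [0.456 0.264]
highlighter_center 0.88 [264. 276.] [0.441 0.145]
highlighter_center 0.38 [325. 263.] [0.469 0.007]
wide_roll_mid 0.83 [322. 264.] [0.465 0.014]
small_roll_mid 0.57 [390. 264.] [ 0.463 -0.14 ]
ink_jar_mid 0.81 [446. 275.] [ 0.433 -0.262]
ink_jar_mid 0.47 [266. 278.] [0.432 0.139]
pen_tray 0.68 [409. 184.] [ 0.655 -0.199]
pen_tray 0.46 [125. 200.] [0.63 0.48]
tape_stand 0.88 [149. 259.] [0.486 0.414]
tape_stand 0.75 [214. 356.] [0.266 0.254]
tape_stand 0.65 [242. 195.] [0.636 0.202]
tape_stand 0.63 [198. 132.] [0.799 0.314]
jar_tray 0.93 [325. 184.] [0.661 0.003]
pencil_cup 0.73 [126. 198.] [0.633 0.479]
scene [[0.355, 0.494, -0.793, 1.75], [0.935, -0.199, 0.295, -0.46], [-0.012, -0.846, -0.533, 0.887], [0.0, 0.0, 0.0, 1.0]] 46.02564710013823
marker_center 0.48 [397. 225.] [0.457 0.257]
highlighter_center 0.67 [361. 226.] [0.42  0.153]
wide_roll_mid 0.73 [324. 241.] [0.465 0.017]
small_roll_mid 0.48 [269. 
[... 471 characters left out ...]
 -0.464]
{'clock': 1.1, 'joint_pos': array([ 1.12437726e+00,  3.13224633e-01,  4.61131820e-02,  1.30359826e+00,
       -4.50497763e-06,  1.43125237e+00]), 'qvel': array([-0.00035681, -0.00110857, -0.0010999 ,  0.00167271,  0.00217125,
       -0.00144549]), 'tau': array([ 2.07180653e-05, -4.80481446e+01,  2.98816645e+01,  3.78800578e-04,
       -3.30697021e-04, -4.81913773e-06]), 'tcp_pos': array([0.17369771, 0.54818797, 0.22051456]), 'orientation': array([1.46638449e-05, 1.52836196e-01, 9.88251534e-01, 4.08108081e-05]), 'wrist_force': array([0.17580616, 0.91398383, 0.22509807]), 'ft_torque': array([-0.00781892, -0.02529736,  0.05151459]), 'grip_force': 0.0, 'finger_gap': 0.08528866133399551}
```

View pics/top0.png

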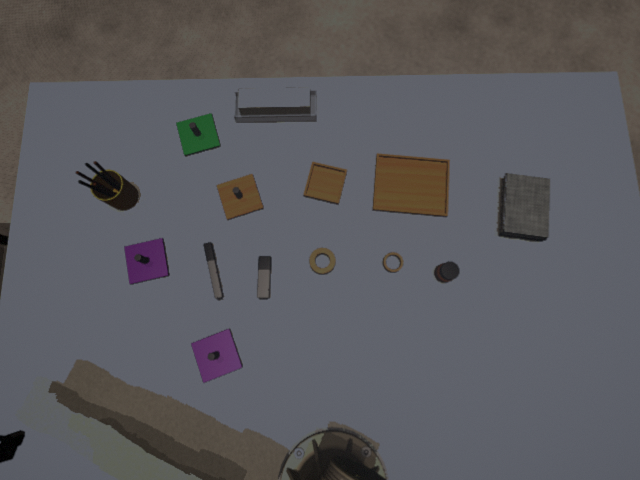

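View pics/scene0.png

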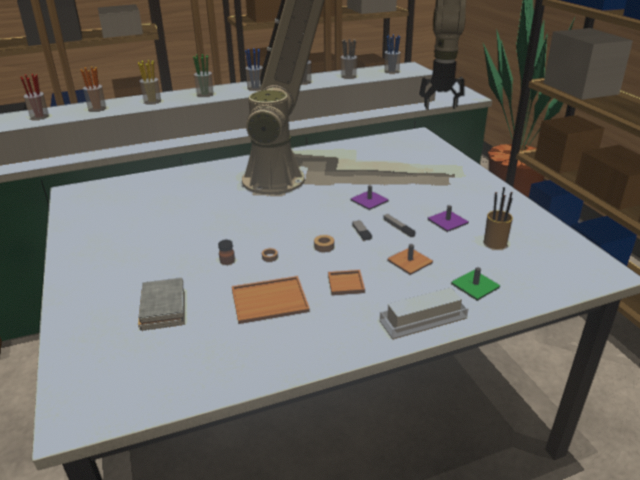

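Tape-stand look-alikes in top view: green (198,133), wooden/orange (240,196), purple (147,260), purple (216,356). The one at (240,196) has the wood colour of the trays, so I'll confirm it in an enlarged crop.

```bash
cat >> h.py <<'E'
def fit(p,box,z,thr=None):
    """contour of non-table pixels in box -> world at height z; minAreaRect, centroid"""
    c=cv2.cvtColor(p["color"],cv2.COLOR_RGB2LAB).astype(int); x0,y0,x1,y1=box
    r=c[y0:y1,x0:x1]; bg=np.median(np.concatenate([r[0],r[-1],r[:,0],r[:,-1]]),0)
    m=(np.linalg.norm((r-bg)*[1,2,2],axis=2)>(thr or 30)).astype(np.uint8)
    n,l,st,_=cv2.connectedComponentsWithStats(m); i=1+np.argmax(st[1:,4])
    ct=max(cv2.findContours((l==i).astype(np.uint8),cv2.RETR_EXTERNAL,cv2.CHAIN_APPROX_NONE)[0],key=len)[:,0]+[x0,y0]
    w=np.array([ray(p,q,z)[:2] for q in ct])
    (cx,cy),(a,b),t=cv2.minAreaRect((w*1000).astype(np.float32))
    if a<b:a,b,t=b,a,t+90
    return np.round([cx,cy,a,b,t],1)
E
python3 - <<'E'
from h import *
p=read_camera("top");save(p,"crop1",(90,80,290,300),2.7)
for n,b,z in[("marker",(190,232,236,308),.012),("high",(248,245,284,308),.011),("wide",(300,240,345,285),.02),("small",(375,245,412,282),.014),("jar",(425,250,475,295),.03),
 ("stand",(210,170,270,224),.005),("jtray",(298,155,354,210),.007),("ptray",(365,146,460,224),.006)]:
    print(n,fit(p,b,z))
E
```

```text
marker [454.4 260.4 136.1  22.7  13.3]
high [4.373e+02 1.443e+02 9.790e+01 2.970e+01 3.000e-01]
wide [470.8  14.5  59.3  56.5 178.9]
small [ 465.8 -145.9   46.    42.9  132.9]
jar [ 440.2 -262.3   57.3   41.9  114.8]
stand [631.2 205.6  93.1  91.   17.6]
jtray [660.5   2.8  91.2  87.  164.8]
ptray [ 652.7 -201.4  176.6  144.8   83.6]
```

View pics/crop1.png

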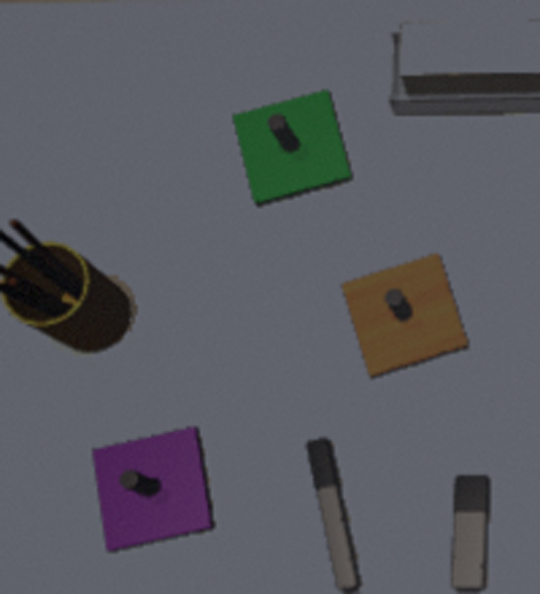

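Crop: the stand at (405,315), i.e. full-picture (240,197), has wood grain and a dark post. The others are painted green and purple. That makes the stand at about (0.631, 0.205) the right one.

```bash
cat > go.py <<'E'
import sys
from h import *
from scipy.spatial.transform import Rotation as R
def go(x,y,z,phi):
    s=get_state();q=s["orientation"];A=R.from_quat([q[1],q[2],q[3],q[0]]);c,n=np.cos(np.radians(phi)),np.sin(np.radians(phi))
    B=R.from_matrix(np.array([[-n,c,0],[c,n,0],[0,0,-1]]).T.T)
    d=A.inv().apply(np.array([x,y,z])/1000-s["tcp_pos"])*1000
    print("slide",np.round(d,1),"ang",np.round((A.inv()*B).as_rotvec(degrees=True),1),"rows",round(max(np.linalg.norm(d)/41.7,np.linalg.norm((A.inv()*B).as_rotvec(degrees=True))/7.16),1),"tcp",np.round(s["tcp_pos"]*1000,1),"t",s["clock"])
if __name__=="__main__": go(*map(float,sys.argv[1:5]))
E
python3 go.py 455 260 120 103.3
```

```text
slide [-355.2 -189.8  100.5] ang [  0.    0.  -30.9] rows 10.0 tcp [173.7 548.2 220.5] t 1.15
```

Emit:
{"fn": "jog_arm", "kwargs": {"moves": [{"fingers":0,"slide":[-355,-190,100],"angular":[0,0,-31]},{"fingers":0.3,"slide":[-355,-190,100],"angular":[0,0,-31]},{"fingers":0.3,"slide":[-355,-190,100],"angular":[0,0,-31]},{"fingers":0.3,"slide":[-355,-190,100],"angular":[0,0,-31]},{"fingers":0.3,"slide":[-355,-190,100],"angular":[0,0,-31]},{"fingers":0.3,"slide":[-355,-190,100],"angular":[0,0,-31]},{"fingers":0.3,"slide":[-355,-190,100],"angular":[0,0,-31]},{"fingers":0.3,"slide":[-355,-190,100],"angular":[0,0,-31]},{"fingers":0.3,"slide":[-355,-190,100],"angular":[0,0,-31]},{"fingers":0.3,"slide":[-355,-190,100],"angular":[0,0,-31]}]}}

```text
clock: 1.98
tcp_pos: [0.4488, 0.2656, 0.1229]
orientation: [0.0, -0.117, 0.993, 0.0]
wrist_force: [0.1, 1.1, 0.1]
finger_gap: 0.0598
grip_force: 0.0
```

Emit:
{"fn": "jog_arm", "kwargs": {"moves": [{"fingers":0.3,"slide":[0,0,0]},{"fingers":0.3,"slide":[0,0,0]},{"fingers":0.3,"slide":[0,0,0]}]}}

```text
schema error: expected keys fingers, slide, angular
```

```bash
python3 go.py 455 260 30 103.3; python3 - <<'E'
from h import *
p=read_camera("scene");save(p,"s1",(340,170,460,270),5)
E
```

```text
slide [-4.7 -7.  92.9] ang [0.  0.  0.1] rows 2.2 tcp [448.8 265.6 122.9] t 1.9833
```

View pics/s1.png

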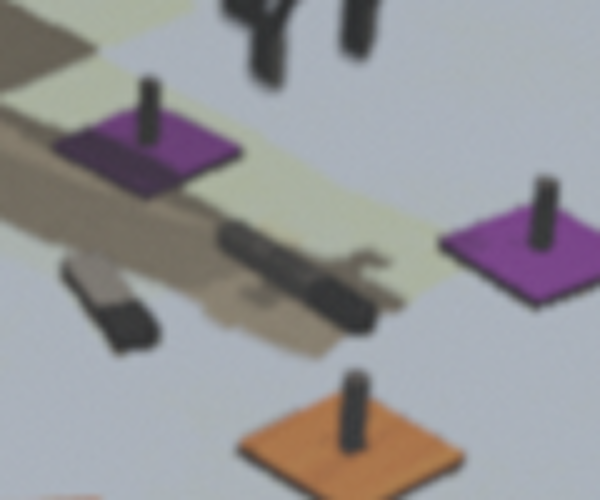

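The picture shows the open gripper at the top, around crop (300,40), above the marker at (300,275). The highlighter at (110,300) and the wooden stand at (350,450) are clear of it. Descending.

Emit:
{"fn": "jog_arm", "kwargs": {"moves": [{"fingers":0.3,"slide":[0,0,40],"angular":[0,0,0]},{"fingers":0.3,"slide":[0,0,80],"angular":[0,0,0]},{"fingers":0.3,"slide":[0,0,95],"angular":[0,0,0]},{"fingers":0.3,"slide":[0,0,104],"angular":[0,0,0]},{"fingers":0.3,"slide":[0,0,104],"angular":[0,0,0]},{"fingers":0.3,"slide":[0,0,104],"angular":[0,0,0]},{"fingers":0.5,"slide":[0,0,104],"angular":[0,0,0]},{"fingers":0.6,"slide":[0,0,104],"angular":[0,0,0]}], "squeeze": 40}}

```text
clock: 2.7
tcp_pos: [0.449, 0.2681, 0.0208]
orientation: [0.002, -0.117, 0.993, 0.0]
wrist_force: [0.5, -0.2, -0.0]
finger_gap: 0.0366
grip_force: 0.0
```

Emit:
{"fn": "jog_arm", "kwargs": {"moves": [{"fingers":0.7,"slide":[0,0,0],"angular":[0,0,0]},{"fingers":0.8,"slide":[0,0,0],"angular":[0,0,0]},{"fingers":1,"slide":[0,0,0],"angular":[0,0,0]},{"fingers":1,"slide":[0,0,0],"angular":[0,0,0]},{"fingers":1,"slide":[0,0,0],"angular":[0,0,0]}]}}

```text
clock: 3.12
tcp_pos: [0.4476, 0.2673, 0.0192]
orientation: [0.0, -0.117, 0.993, 0.0]
wrist_force: [-0.4, 0.2, -0.5]
finger_gap: -0.0002
grip_force: 0.0
```

```bash
python3 go.py 455 260 30 103.3; python3 - <<'E'
from h import *
p=read_camera("scene");save(p,"s2",(340,170,460,270),5)
print([(np.round(r["point"]),np.round(ray(p,r["point"],.009),3),r["p"]) for r in tip_of("marker_center",p)])
E
```

```text
slide [ -5.5  -8.8 -10.8] ang [0.  0.  0.1] rows 0.4 tcp [447.6 267.3  19.2] t 3.1167
[(array([399., 226.]), array([0.466, 0.257, 0.009]), 0.57), (array([270., 258.]), array([ 0.484, -0.151,  0.009]), 0.44)]
```

View pics/s2.png

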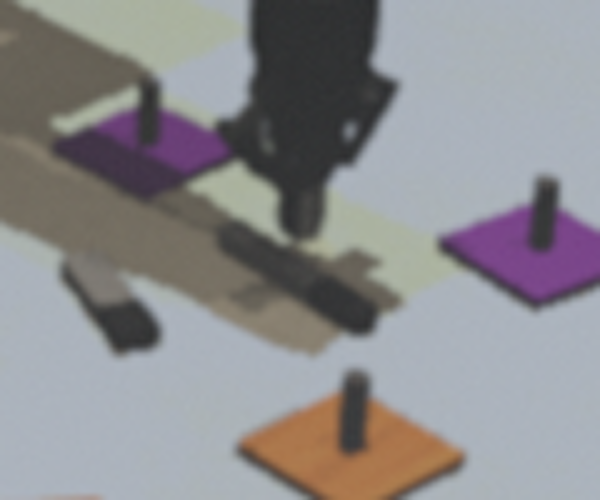

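```bash
python3 - <<'E'
from h import *
p=read_camera("scene");t=read_camera("top")
s=get_state();x=s["tcp_pos"];print(x,s["joint_pos"])
for z in(.008,.03,.05,.08): print(z,proj(p,[x[0],x[1],z]),proj(t,[x[0],x[1],z]))
print(proj(p,[.455,.26,.009]),[ray(p,(400,217),z) for z in (.008,.03,.05)])
save(t,"t2",(150,190,290,330),4)
E
```

```text
[0.44751482 0.26719982 0.01901412] [ 3.84138938e-01  3.62893724e-01 -4.13935437e-01  7.94030505e-01
  5.01659554e-05  1.49953179e-01]
0.008 [398.96267566 223.18267457] [210.62562796 273.90261384]
0.03 [399.38464918 216.91584651] [208.13946251 272.66103213]
0.05 [399.77230342 211.14441471] [205.78156371 271.48345539]
0.08 [400.36109132 202.35206622] [202.05682037 269.62315106]
[397.99265431 224.52448154] [array([0.41523441, 0.28740642, 0.008     ]), array([0.44866136, 0.26868819, 0.03      ]), array([0.4790495 , 0.25167161, 0.05      ])]
```

View pics/t2.png

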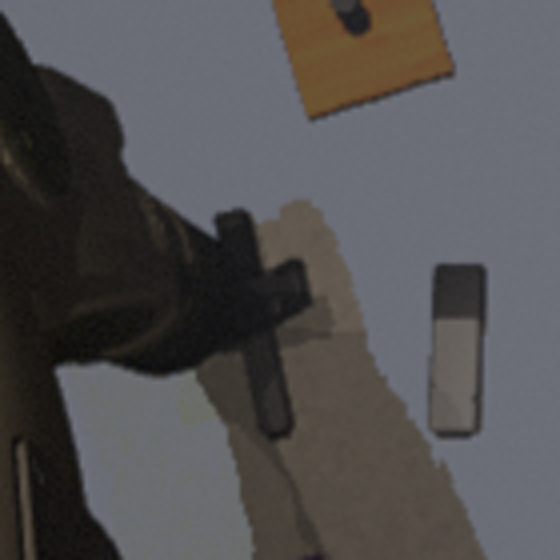

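The marker is unmoved, with ends at top-crop (232,210) and (280,435). The shut fingertips are above it: in the scene crop they end at (300,238), which projects to z of about 0.03. So the tips sit higher than I assumed. I'll probe the table beside the marker with the fingers shut.

Emit:
{"fn": "jog_arm", "kwargs": {"moves": [{"fingers":1,"slide":[0,0,-20],"angular":[0,0,0]},{"fingers":1,"slide":[9,36,-20],"angular":[0,0,0]},{"fingers":1,"slide":[9,36,-20],"angular":[0,0,0]},{"fingers":1,"slide":[9,36,0],"angular":[0,0,0]},{"fingers":1,"slide":[9,36,0],"angular":[0,0,0]},{"fingers":1,"slide":[9,36,3],"angular":[0,0,0]},{"fingers":1,"slide":[9,36,3],"angular":[0,0,0]}]}}

```text
clock: 3.9
tcp_pos: [0.43, 0.2997, 0.0156]
orientation: [-0.001, -0.117, 0.993, -0.0]
wrist_force: [-0.2, 0.1, 0.2]
finger_gap: -0.0002
grip_force: 0.0
```

Emit:
{"fn": "jog_arm", "kwargs": {"moves": [{"fingers":1,"slide":[0,0,2],"angular":[0,0,0]},{"fingers":1,"slide":[0,0,4],"angular":[0,0,0]},{"fingers":1,"slide":[0,0,4],"angular":[0,0,0]},{"fingers":1,"slide":[0,0,4],"angular":[0,0,0]}]}}

```text
clock: 4.23
tcp_pos: [0.4306, 0.3, 0.0122]
orientation: [0.0, -0.117, 0.993, 0.0]
wrist_force: [0.1, 0.9, -0.6]
finger_gap: 0.0004
grip_force: 0.0
```

```bash
python3 - <<'E'
from h import *
p=read_camera("scene");save(p,"s3",(340,150,440,250),6)
s=get_state();x=s["tcp_pos"];print(x,s["wrist_force"],s["finger_gap"],proj(p,x),proj(p,x-[0,0,.011]))
E
```

```text
[0.43064338 0.3001037  0.0122417 ] [-0.65816778 -0.27777487  0.25082945] 2.763008240873505e-05 [406.07427532 217.36128042] [405.84440648 220.44452125]
```

View pics/s3.png

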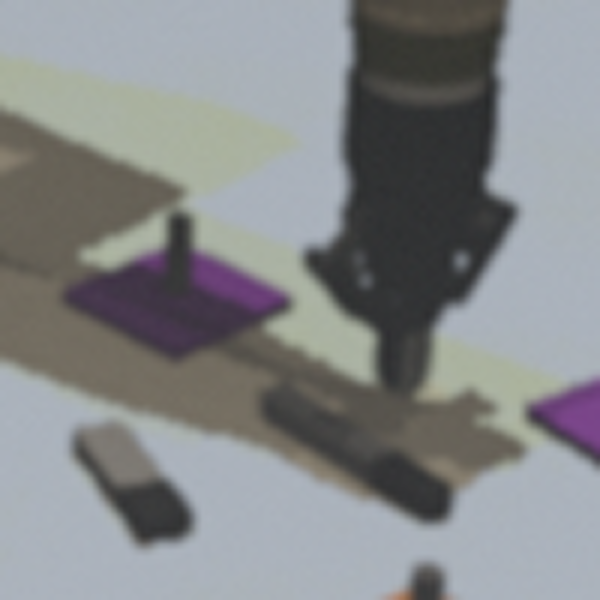

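Tips appear at full (406.7,215.5), but the reported pose predicts row 220. They hang roughly 15–18 mm higher than stated, so I'll go on down gently.

Emit:
{"fn": "jog_arm", "kwargs": {"moves": [{"fingers":1,"slide":[0,0,2],"angular":[0,0,0]},{"fingers":1,"slide":[0,0,4],"angular":[0,0,0]},{"fingers":1,"slide":[0,0,6],"angular":[0,0,0]},{"fingers":1,"slide":[0,0,6],"angular":[0,0,0]},{"fingers":1,"slide":[0,0,6],"angular":[0,0,0]}]}}

```text
clock: 4.7
tcp_pos: [0.4302, 0.3001, 0.0058]
orientation: [-0.0, -0.117, 0.993, -0.0]
wrist_force: [-0.2, -0.0, -0.1]
finger_gap: 0.0002
grip_force: 0.0
```

Emit:
{"fn": "jog_arm", "kwargs": {"moves": [{"fingers":1,"slide":[0,0,2],"angular":[0,0,0]},{"fingers":1,"slide":[0,0,4],"angular":[0,0,0]},{"fingers":1,"slide":[0,0,4],"angular":[0,0,0]},{"fingers":1,"slide":[0,0,4],"angular":[0,0,0]}]}}

```text
clock: 5.03
tcp_pos: [0.4303, 0.3001, 0.0019]
orientation: [-0.0, -0.117, 0.993, -0.0]
wrist_force: [0.8, -1.0, 0.2]
finger_gap: -0.0
grip_force: 0.0
```

Emit:
{"fn": "jog_arm", "kwargs": {"moves": [{"fingers":1,"slide":[0,0,2],"angular":[0,0,0]},{"fingers":1,"slide":[0,0,4],"angular":[0,0,0]},{"fingers":1,"slide":[0,0,4],"angular":[0,0,0]},{"fingers":1,"slide":[0,0,4],"angular":[0,0,0]}]}}

```text
clock: 5.37
tcp_pos: [0.4303, 0.3001, -0.0021]
orientation: [-0.0, -0.117, 0.993, -0.0]
wrist_force: [-0.3, 0.6, -0.3]
finger_gap: -0.0
grip_force: 0.0
```

Emit:
{"fn": "jog_arm", "kwargs": {"moves": [{"fingers":1,"slide":[0,0,1],"angular":[0,0,0]},{"fingers":1,"slide":[0,0,2],"angular":[0,0,0]},{"fingers":1,"slide":[0,0,3],"angular":[0,0,0]},{"fingers":1,"slide":[0,0,3],"angular":[0,0,0]}]}}

```text
clock: 5.7
tcp_pos: [0.4303, 0.3001, -0.0052]
orientation: [-0.0, -0.117, 0.993, 0.0]
wrist_force: [-0.1, -0.1, 0.4]
finger_gap: 0.0
grip_force: 0.0
```

Emit:
{"fn": "jog_arm", "kwargs": {"moves": [{"fingers":1,"slide":[0,0,1],"angular":[0,0,0]},{"fingers":1,"slide":[0,0,2],"angular":[0,0,0]},{"fingers":1,"slide":[0,0,3],"angular":[0,0,0]},{"fingers":1,"slide":[0,0,3],"angular":[0,0,0]}]}}

```text
clock: 6.03
tcp_pos: [0.4303, 0.3001, -0.0082]
orientation: [-0.0, -0.117, 0.993, -0.0]
wrist_force: [-0.8, 0.6, 0.8]
finger_gap: -0.0002
grip_force: 0.0
```

```bash
python3 - <<'E'
from h import *
p=read_camera("scene");t=read_camera("top");a=p["color"][150:250,340:440];b=t["color"][200:300,140:240]
cv2.imwrite("pics/s4.png",cv2.resize(np.hstack([a,b])[:,:,::-1],None,fx=4,fy=4,interpolation=cv2.INTER_CUBIC))
s=get_state();x=s["tcp_pos"];print(x,s["wrist_force"],[(proj(p,[x[0],x[1],z]),proj(t,[x[0],x[1],z])) for z in(0,.01,.1)])
E
```

```text
[ 0.43041268  0.30014278 -0.00798933] [-0.2114099  -0.9296995  -0.57830407] [(array([405.79474415, 220.75376689]), array([196.83566869, 282.05773677])), (array([406.00343833, 217.9539727 ]), array([195.58721337, 281.58354895])), (array([407.92858395, 191.97506295]), array([183.12689364, 276.85017519]))]
```

View pics/s4.png

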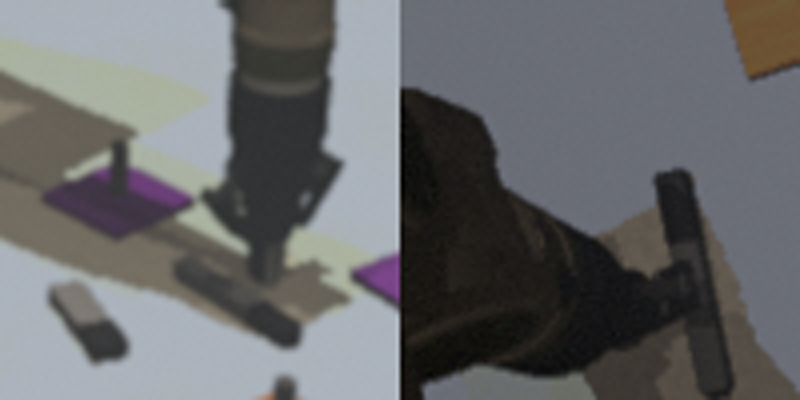

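Emit:
{"fn": "jog_arm", "kwargs": {"moves": [{"fingers":1,"slide":[0,0,1],"angular":[0,0,0]},{"fingers":1,"slide":[0,0,2],"angular":[0,0,0]},{"fingers":1,"slide":[0,0,2],"angular":[0,0,0]},{"fingers":1,"slide":[0,0,2],"angular":[0,0,0]}]}}

```text
clock: 6.47
tcp_pos: [0.4304, 0.3001, -0.01]
orientation: [-0.0, -0.117, 0.993, 0.0]
wrist_force: [-0.1, -0.2, -0.4]
finger_gap: 0.0
grip_force: 0.0
```

Emit:
{"fn": "jog_arm", "kwargs": {"moves": [{"fingers":1,"slide":[0,0,1],"angular":[0,0,0]},{"fingers":1,"slide":[0,0,2],"angular":[0,0,0]},{"fingers":1,"slide":[0,0,2],"angular":[0,0,0]},{"fingers":1,"slide":[0,0,2],"angular":[0,0,0]}]}}

```text
clock: 6.8
tcp_pos: [0.4306, 0.3002, -0.0108]
orientation: [0.0, -0.117, 0.993, 0.0]
wrist_force: [-3.4, -1.7, 9.8]
finger_gap: 0.0001
grip_force: 5.2
```

Table contact comes at TCP z = -10.5 mm with fingers shut, so the real tips are about 10.5 mm above the reported TCP. I'll work with that offset from here.

```bash
python3 go.py 455 260 50 103.3
```

```text
slide [-14.4 -44.8 -60.8] ang [0.  0.  0.1] rows 1.8 tcp [430.6 300.2 -10.8] t 6.8
```

Emit:
{"fn": "jog_arm", "kwargs": {"moves": [{"fingers":1,"slide":[0,0,-40],"angular":[0,0,0]},{"fingers":0.3,"slide":[-14,-45,-60],"angular":[0,0,0]},{"fingers":0.3,"slide":[-14,-45,-60],"angular":[0,0,0]},{"fingers":0.3,"slide":[-14,-45,-60],"angular":[0,0,0]},{"fingers":0.3,"slide":[-14,-45,-60],"angular":[0,0,0]},{"fingers":0.3,"slide":[-14,-45,-60],"angular":[0,0,0]},{"fingers":0.3,"slide":[-14,-45,-25],"angular":[0,0,0]},{"fingers":0.3,"slide":[-14,-45,-4],"angular":[0,0,0]},{"fingers":0.3,"slide":[-14,-45,-4],"angular":[0,0,0]},{"fingers":0.3,"slide":[-14,-45,-4],"angular":[0,0,0]}]}}

```text
clock: 7.63
tcp_pos: [0.4518, 0.2594, -0.0098]
orientation: [-0.003, -0.117, 0.993, -0.001]
wrist_force: [0.9, -0.2, 0.3]
finger_gap: 0.0598
grip_force: 0.0
```

Emit:
{"fn": "jog_arm", "kwargs": {"moves": [{"fingers":0.7,"slide":[0,0,0],"angular":[0,0,0]},{"fingers":1,"slide":[0,0,0],"angular":[0,0,0]},{"fingers":1,"slide":[0,0,0],"angular":[0,0,0]},{"fingers":1,"slide":[0,0,0],"angular":[0,0,0]},{"fingers":1,"slide":[0,0,0],"angular":[0,0,0]},{"fingers":1,"slide":[0,0,0],"angular":[0,0,0]}]}}

```text
clock: 8.13
tcp_pos: [0.4557, 0.2602, -0.0066]
orientation: [0.001, -0.117, 0.993, 0.001]
wrist_force: [-0.9, 0.1, 6.6]
finger_gap: 0.0167
grip_force: 40.0
```

Marker gripped (gap 16.7 mm). Lifting and carrying.

Emit:
{"fn": "jog_arm", "kwargs": {"moves": [{"fingers":1,"slide":[0,0,-40],"angular":[0,0,0]},{"fingers":1,"slide":[0,0,-80],"angular":[0,0,0]},{"fingers":1,"slide":[0,0,-100],"angular":[0,0,0]},{"fingers":1,"slide":[0,0,-100],"angular":[0,0,0]}]}}

```text
clock: 8.47
tcp_pos: [0.4581, 0.261, 0.0976]
orientation: [0.005, -0.117, 0.993, 0.001]
wrist_force: [0.5, 0.1, -0.5]
finger_gap: 0.017
grip_force: 39.3
```

```bash
python3 go.py 623 -198 90 173.6
```

```text
slide [ -53.8 -484.8    7.4] ang [ -0.3   0.5 -70.2] rows 11.7 tcp [458.1 261.   97.6] t 8.4667
```

Emit:
{"fn": "jog_arm", "kwargs": {"moves": [{"fingers":1,"slide":[-54,-485,0],"angular":[0,0,-70]},{"fingers":1,"slide":[-54,-485,0],"angular":[0,0,-70]},{"fingers":1,"slide":[-54,-485,0],"angular":[0,0,-70]},{"fingers":1,"slide":[-54,-485,0],"angular":[0,0,-70]},{"fingers":1,"slide":[-54,-485,0],"angular":[0,0,-70]},{"fingers":1,"slide":[-54,-485,0],"angular":[0,0,-70]},{"fingers":1,"slide":[-54,-485,0],"angular":[0,0,-70]},{"fingers":1,"slide":[-54,-485,0],"angular":[0,0,-70]},{"fingers":1,"slide":[-54,-485,0],"angular":[0,0,-70]},{"fingers":1,"slide":[-54,-485,0],"angular":[0,0,-70]}]}}

```text
clock: 9.3
tcp_pos: [0.5851, -0.105, 0.0913]
orientation: [-0.0, -0.643, 0.766, 0.0]
wrist_force: [-0.0, 0.3, 0.7]
finger_gap: 0.0168
grip_force: 39.3
```

Emit:
{"fn": "jog_arm", "kwargs": {"moves": [{"fingers":1,"slide":[0,0,0],"angular":[0,0,0]},{"fingers":1,"slide":[0,0,0],"angular":[0,0,0]},{"fingers":1,"slide":[0,0,0],"angular":[0,0,0]}]}}

```text
clock: 9.55
tcp_pos: [0.5844, -0.1031, 0.0911]
orientation: [-0.0, -0.64, 0.768, 0.001]
wrist_force: [-0.7, 0.2, -0.1]
finger_gap: 0.0167
grip_force: 39.3
```

```bash
python3 go.py 623 -198 40 173.6
```

```text
slide [ 86.4 -55.2  50.9] ang [ 0.1  0.  -4. ] rows 2.7 tcp [ 584.4 -103.1   91.1] t 9.55
```

Emit:
{"fn": "jog_arm", "kwargs": {"moves": [{"fingers":1,"slide":[86,-55,0],"angular":[0,0,-4]},{"fingers":1,"slide":[86,-55,0],"angular":[0,0,-4]},{"fingers":1,"slide":[86,-55,0],"angular":[0,0,-4]},{"fingers":1,"slide":[86,-55,40],"angular":[0,0,-4]},{"fingers":1,"slide":[86,-55,60],"angular":[0,0,-4]},{"fingers":1,"slide":[86,-55,60],"angular":[0,0,-4]},{"fingers":1,"slide":[86,-55,60],"angular":[0,0,-4]},{"fingers":1,"slide":[86,-55,60],"angular":[0,0,-4]}]}}

```text
clock: 10.22
tcp_pos: [0.6247, -0.1964, 0.0333]
orientation: [0.0, -0.668, 0.744, -0.0]
wrist_force: [0.1, 0.6, 0.0]
finger_gap: 0.0168
grip_force: 39.3
```

```bash
python3 go.py 623 -198 -1 173.6; python3 - <<'E'
from h import *
p=read_camera("scene");t=read_camera("top");a=p["color"][230:340,210:330];b=t["color"][130:240,350:470]
cv2.imwrite("pics/s5.png",cv2.resize(np.hstack([a,b])[:,:,::-1],None,fx=3.3,fy=3.3,interpolation=cv2.INTER_CUBIC))
E
```

```text
slide [ 1.8  1.5 34.3] ang [-0.  -0.   0.2] rows 0.8 tcp [ 624.7 -196.4   33.3] t 10.2167
```

View pics/s5.png

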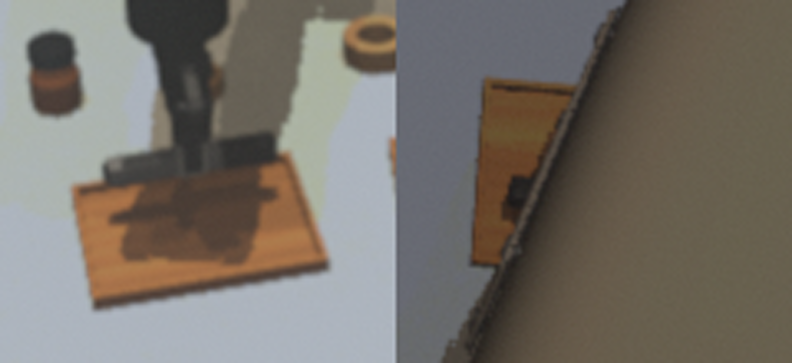

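The marker is held level above the robot-side half of the pen tray, at scene crop (190,160), parallel to the tray's length. Lowering and releasing.

Emit:
{"fn": "jog_arm", "kwargs": {"moves": [{"fingers":1,"slide":[0,0,20],"angular":[0,0,0]},{"fingers":1,"slide":[0,0,30],"angular":[0,0,0]},{"fingers":1,"slide":[0,0,34],"angular":[0,0,0]},{"fingers":1,"slide":[0,0,34],"angular":[0,0,0]},{"fingers":1,"slide":[0,0,34],"angular":[0,0,0]},{"fingers":1,"slide":[0,0,34],"angular":[0,0,0]}]}}

```text
clock: 10.82
tcp_pos: [0.6245, -0.1977, -0.0014]
orientation: [0.0, -0.667, 0.745, -0.0]
wrist_force: [0.5, -0.3, -0.2]
finger_gap: 0.017
grip_force: 39.9
```

Emit:
{"fn": "jog_arm", "kwargs": {"moves": [{"fingers":0.6,"slide":[0,0,0],"angular":[0,0,0]},{"fingers":0.6,"slide":[0,0,0],"angular":[0,0,0]},{"fingers":0.6,"slide":[0,0,0],"angular":[0,0,0]},{"fingers":0.6,"slide":[0,0,-20],"angular":[0,0,0]},{"fingers":0.4,"slide":[0,0,-60],"angular":[0,0,0]},{"fingers":0.3,"slide":[0,0,-100],"angular":[0,0,0]},{"fingers":0.3,"slide":[0,0,-100],"angular":[0,0,0]},{"fingers":0.3,"slide":[0,0,-100],"angular":[0,0,0]}]}}

```text
clock: 11.48
tcp_pos: [0.6266, -0.1987, 0.1018]
orientation: [0.001, -0.667, 0.745, -0.003]
wrist_force: [0.5, 0.4, -0.9]
finger_gap: 0.0598
grip_force: 0.0
```

```bash
python3 go.py 437 145 99 90
```

```text
slide [-321.   226.     0.5] ang [-0.4  0.2 83.7] rows 11.7 tcp [ 626.6 -198.7  101.8] t 11.4833
```

Emit:
{"fn": "jog_arm", "kwargs": {"moves": [{"fingers":0.3,"slide":[-321,226,0],"angular":[0,0,84]},{"fingers":0.3,"slide":[-321,226,0],"angular":[0,0,84]},{"fingers":0.3,"slide":[-321,226,0],"angular":[0,0,84]},{"fingers":0.3,"slide":[-321,226,0],"angular":[0,0,84]},{"fingers":0.3,"slide":[-321,226,0],"angular":[0,0,84]},{"fingers":0.3,"slide":[-321,226,0],"angular":[0,0,84]},{"fingers":0.3,"slide":[-321,226,0],"angular":[0,0,84]},{"fingers":0.3,"slide":[-321,226,0],"angular":[0,0,84]},{"fingers":0.3,"slide":[-321,226,0],"angular":[0,0,84]},{"fingers":0.3,"slide":[-321,226,0],"angular":[0,0,84]}]}}

```text
clock: 12.32
tcp_pos: [0.4318, 0.1473, 0.0968]
orientation: [-0.001, -0.123, 0.992, 0.0]
wrist_force: [0.6, 0.9, 0.6]
finger_gap: 0.0598
grip_force: 0.0
```

Emit:
{"fn": "jog_arm", "kwargs": {"moves": [{"fingers":0.3,"slide":[0,0,0],"angular":[0,0,0]},{"fingers":0.3,"slide":[0,0,0],"angular":[0,0,0]},{"fingers":0.3,"slide":[0,0,0],"angular":[0,0,0]}]}}

```text
clock: 12.57
tcp_pos: [0.4344, 0.1455, 0.0974]
orientation: [-0.0, -0.126, 0.992, -0.0]
wrist_force: [-0.0, -0.2, 0.1]
finger_gap: 0.0598
grip_force: 0.0
```

```bash
python3 go.py 438 145 -8 90
```

```text
slide [ -3.4  -1.4 105.4] ang [-0.  -0.1 14.5] rows 2.5 tcp [434.4 145.5  97.4] t 12.5667
```

Emit:
{"fn": "jog_arm", "kwargs": {"moves": [{"fingers":0.3,"slide":[-3,-1,0],"angular":[0,0,14.5]},{"fingers":0.3,"slide":[-3,-1,40],"angular":[0,0,14.5]},{"fingers":0.3,"slide":[-3,-1,80],"angular":[0,0,14.5]},{"fingers":0.3,"slide":[-3,-1,104],"angular":[0,0,14.5]},{"fingers":0.3,"slide":[-3,-1,104],"angular":[0,0,14.5]},{"fingers":0.3,"slide":[-3,-1,104],"angular":[0,0,14.5]},{"fingers":0.3,"slide":[-3,-1,104],"angular":[0,0,14.5]},{"fingers":1,"slide":[-3,-1,104],"angular":[0,0,14.5]},{"fingers":1,"slide":[-3,-1,104],"angular":[0,0,14.5]},{"fingers":1,"slide":[-3,-1,104],"angular":[0,0,14.5]}]}}

```text
clock: 13.4
tcp_pos: [0.4397, 0.1456, -0.0042]
orientation: [0.002, 0.001, 1.0, 0.0]
wrist_force: [-1.9, -1.0, 8.5]
finger_gap: 0.0265
grip_force: 38.6
```

Emit:
{"fn": "jog_arm", "kwargs": {"moves": [{"fingers":1,"slide":[0,0,0],"angular":[0,0,0]},{"fingers":1,"slide":[0,0,0],"angular":[0,0,0]},{"fingers":1,"slide":[0,0,0],"angular":[0,0,0]}]}}

```text
clock: 13.65
tcp_pos: [0.4397, 0.1456, -0.0041]
orientation: [0.002, 0.001, 1.0, 0.0]
wrist_force: [-0.6, -0.5, 7.2]
finger_gap: 0.0267
grip_force: 39.2
```

Emit:
{"fn": "jog_arm", "kwargs": {"moves": [{"fingers":1,"slide":[0,0,-40],"angular":[0,0,0]},{"fingers":1,"slide":[0,0,-80],"angular":[0,0,0]},{"fingers":1,"slide":[0,0,-100],"angular":[0,0,0]},{"fingers":1,"slide":[0,0,-100],"angular":[0,0,0]},{"fingers":1,"slide":[0,0,-100],"angular":[0,0,0]}]}}

```text
clock: 14.07
tcp_pos: [0.4396, 0.1458, 0.0962]
orientation: [0.003, 0.0, 1.0, 0.0]
wrist_force: [-0.9, -0.1, -1.6]
finger_gap: 0.0266
grip_force: 39.9
```

```bash
python3 go.py 677.5 -204 90 173.6;  python3 - <<'E'
from h import *
t=read_camera("top")
print(look_for("marker_center",t)[:2])
save(t,"t6",(360,130,470,240),4)
E
```

```text
slide [-238.2 -349.5    7.1] ang [ -0.2   0.3 -83.7] rows 11.7 tcp [439.6 145.8  96.2] t 14.0667
[{'point': [410.4, 195.0], 'p': 0.94}, {'point': [446.4, 271.6], 'p': 0.74}]
```

View pics/t6.png

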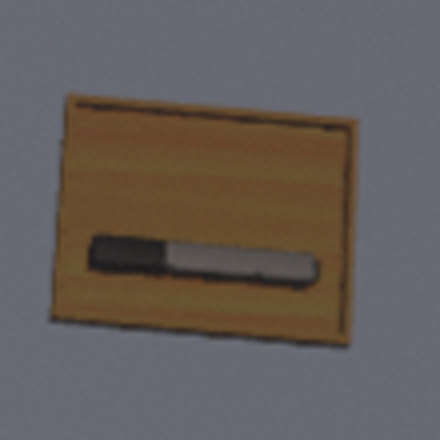

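The marker lies flat in the tray at crop (205,260). Carrying the highlighter over.

Emit:
{"fn": "jog_arm", "kwargs": {"moves": [{"fingers":1,"slide":[-238,-350,0],"angular":[0,0,-83.5]},{"fingers":1,"slide":[-238,-350,0],"angular":[0,0,-83.5]},{"fingers":1,"slide":[-238,-350,0],"angular":[0,0,-83.5]},{"fingers":1,"slide":[-238,-350,0],"angular":[0,0,-83.5]},{"fingers":1,"slide":[-238,-350,0],"angular":[0,0,-83.5]},{"fingers":1,"slide":[-238,-350,0],"angular":[0,0,-83.5]},{"fingers":1,"slide":[-238,-350,0],"angular":[0,0,-83.5]},{"fingers":1,"slide":[-238,-350,0],"angular":[0,0,-83.5]},{"fingers":1,"slide":[-238,-350,0],"angular":[0,0,-83.5]},{"fingers":1,"slide":[-238,-350,0],"angular":[0,0,-83.5]}]}}

```text
clock: 15.0
tcp_pos: [0.665, -0.1914, 0.0915]
orientation: [-0.001, -0.573, 0.819, 0.002]
wrist_force: [1.3, 0.2, -0.2]
finger_gap: 0.0268
grip_force: 39.9
```

Emit:
{"fn": "jog_arm", "kwargs": {"moves": [{"fingers":1,"slide":[0,0,0],"angular":[0,0,0]},{"fingers":1,"slide":[0,0,0],"angular":[0,0,0]},{"fingers":1,"slide":[0,0,0],"angular":[0,0,0]}]}}

```text
clock: 15.25
tcp_pos: [0.6639, -0.1896, 0.0915]
orientation: [-0.001, -0.57, 0.822, 0.002]
wrist_force: [-0.2, 1.1, -0.0]
finger_gap: 0.027
grip_force: 39.9
```

```bash
python3 go.py 677.5 -204 40 173.6
```

```text
slide [  8.7 -18.   51.4] ang [  0.3   0.1 -14.1] rows 2.0 tcp [ 663.9 -189.6   91.5] t 15.25
```

Emit:
{"fn": "jog_arm", "kwargs": {"moves": [{"fingers":1,"slide":[9,-18,0],"angular":[0.3,0,-14]},{"fingers":1,"slide":[9,-18,0],"angular":[0.3,0,-14]},{"fingers":1,"slide":[9,-18,40],"angular":[0.3,0,-14]},{"fingers":1,"slide":[9,-18,70],"angular":[0.3,0,-14]},{"fingers":1,"slide":[9,-18,70],"angular":[0.3,0,-14]},{"fingers":1,"slide":[9,-18,70],"angular":[0.3,0,-14]}]}}

```text
clock: 15.75
tcp_pos: [0.6763, -0.2022, 0.022]
orientation: [0.0, -0.667, 0.745, 0.001]
wrist_force: [-0.1, 0.4, 0.8]
finger_gap: 0.0267
grip_force: 39.9
```

```bash
python3 go.py 677.5 -204 1.5 173.6
```

```text
slide [ 1.7 -1.4 20.5] ang [0.1 0.1 0.1] rows 0.5 tcp [ 676.3 -202.2   22. ] t 15.75
```

Emit:
{"fn": "jog_arm", "kwargs": {"moves": [{"fingers":1,"slide":[1,-1,12],"angular":[0,0,0]},{"fingers":1,"slide":[1,-1,20],"angular":[0,0,0]},{"fingers":1,"slide":[1,-1,20],"angular":[0,0,0]},{"fingers":1,"slide":[1,-1,20],"angular":[0,0,0]},{"fingers":1,"slide":[1,-1,20],"angular":[0,0,0]}]}}

```text
clock: 16.17
tcp_pos: [0.6807, -0.2061, 0.0049]
orientation: [0.002, -0.667, 0.745, -0.003]
wrist_force: [-0.6, -0.2, -0.3]
finger_gap: 0.0266
grip_force: 39.9
```

Emit:
{"fn": "jog_arm", "kwargs": {"moves": [{"fingers":0.5,"slide":[0,0,0],"angular":[0,0,0]},{"fingers":0.5,"slide":[0,0,0],"angular":[0,0,0]},{"fingers":0.5,"slide":[0,0,0],"angular":[0,0,0]},{"fingers":0.5,"slide":[0,0,-20],"angular":[0,0,0]},{"fingers":0.3,"slide":[0,0,-60],"angular":[0,0,0]},{"fingers":0,"slide":[0,0,-100],"angular":[0,0,0]},{"fingers":0,"slide":[0,0,-100],"angular":[0,0,0]},{"fingers":0,"slide":[0,0,-100],"angular":[0,0,0]}]}}

```text
clock: 16.83
tcp_pos: [0.6822, -0.2069, 0.1085]
orientation: [0.003, -0.667, 0.745, -0.006]
wrist_force: [-0.2, -0.1, -0.5]
finger_gap: 0.0852
grip_force: 0.0
```

```bash
python3 go.py 469 15 100 110
```

```text
slide [-196.8  236.7    4.9] ang [-0.7  0.3 63.6] rows 8.9 tcp [ 682.2 -206.9  108.5] t 16.8333
```

Emit:
{"fn": "jog_arm", "kwargs": {"moves": [{"fingers":0,"slide":[-197,237,0],"angular":[0,0,63.5]},{"fingers":0,"slide":[-197,237,0],"angular":[0,0,63.5]},{"fingers":0,"slide":[-197,237,0],"angular":[0,0,63.5]},{"fingers":0,"slide":[-197,237,0],"angular":[0,0,63.5]},{"fingers":0,"slide":[-197,237,0],"angular":[0,0,63.5]},{"fingers":0,"slide":[-197,237,0],"angular":[0,0,63.5]},{"fingers":0,"slide":[-197,237,0],"angular":[0,0,63.5]},{"fingers":0,"slide":[-197,237,0],"angular":[0,0,63.5]},{"fingers":0,"slide":[-197,237,0],"angular":[0,0,63.5]},{"fingers":0,"slide":[-197,237,0],"angular":[0,0,63.5]}]}}

```text
clock: 17.67
tcp_pos: [0.4642, 0.0175, 0.102]
orientation: [0.002, -0.174, 0.985, -0.001]
wrist_force: [-0.9, 0.1, 0.1]
finger_gap: 0.0853
grip_force: 0.0
```

Emit:
{"fn": "jog_arm", "kwargs": {"moves": [{"fingers":0,"slide":[0,0,0],"angular":[0,0,0]},{"fingers":0,"slide":[0,0,0],"angular":[0,0,0]},{"fingers":0,"slide":[0,0,0],"angular":[0,0,0]}]}}

```text
clock: 17.92
tcp_pos: [0.4664, 0.0159, 0.1024]
orientation: [0.002, -0.175, 0.985, -0.001]
wrist_force: [1.0, 0.1, -0.2]
finger_gap: 0.0852
grip_force: 0.0
```

```bash
python3 go.py 469 15 -5 110;  python3 - <<'E'
from h import *
t=read_camera("top");p=read_camera("scene")
b=t["color"][130:240,350:470];a=p["color"][200:310,250:370]
print([(tip_of(n,t)[:1],) for n in("wide_roll_mid","highlighter_center")])
cv2.imwrite("pics/t7.png",cv2.resize(np.hstack([a,b])[:,:,::-1],None,fx=3.3,fy=3.3,interpolation=cv2.INTER_CUBIC))
E
```

```text
slide [ -1.7  -1.4 107.4] ang [-0.2  0.2  0.2] rows 2.6 tcp [466.4  15.9 102.4] t 17.9167
[([],), ([{'point': [413.4, 173.2], 'p': 0.97}],)]
```

View pics/t7.png

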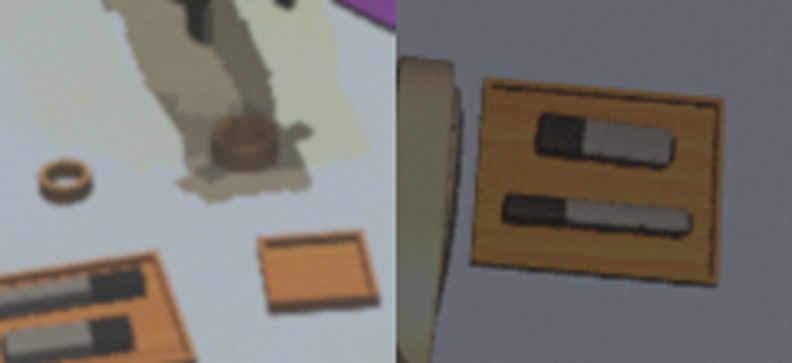

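Both pens lie flat and parallel in the tray. The gripper's shadow straddles the wide roll at scene crop (245,142). Descending.

Emit:
{"fn": "jog_arm", "kwargs": {"moves": [{"fingers":0,"slide":[-1,-1,40],"angular":[0,0,0]},{"fingers":0,"slide":[-1,-1,80],"angular":[0,0,0]},{"fingers":0,"slide":[-1,-1,95],"angular":[0,0,0]},{"fingers":0,"slide":[-1,-1,100],"angular":[0,0,0]},{"fingers":0,"slide":[-1,-1,103],"angular":[0,0,0]},{"fingers":0,"slide":[-1,-1,103],"angular":[0,0,0]},{"fingers":0,"slide":[-1,-1,103],"angular":[0,0,0]}]}}

```text
clock: 18.7
tcp_pos: [0.4692, 0.0154, 0.0009]
orientation: [0.004, -0.175, 0.985, -0.001]
wrist_force: [0.8, 0.5, -0.4]
finger_gap: 0.0855
grip_force: 0.0
```

Emit:
{"fn": "jog_arm", "kwargs": {"moves": [{"fingers":0.2,"slide":[0,0,0],"angular":[0,0,0]},{"fingers":0.4,"slide":[0,0,0],"angular":[0,0,0]},{"fingers":1,"slide":[0,0,0],"angular":[0,0,0]},{"fingers":1,"slide":[0,0,0],"angular":[0,0,0]},{"fingers":1,"slide":[0,0,0],"angular":[0,0,0]}]}}

```text
clock: 19.12
tcp_pos: [0.4691, 0.0155, 0.0017]
orientation: [0.004, -0.175, 0.985, -0.002]
wrist_force: [-3.0, -0.2, 11.1]
finger_gap: 0.058
grip_force: 40.2
```

Emit:
{"fn": "jog_arm", "kwargs": {"moves": [{"fingers":1,"slide":[0,0,-40],"angular":[0,0,0]},{"fingers":1,"slide":[0,0,-80],"angular":[0,0,0]},{"fingers":1,"slide":[0,0,-100],"angular":[0,0,0]},{"fingers":1,"slide":[0,0,-100],"angular":[0,0,0]},{"fingers":1,"slide":[0,0,-100],"angular":[0,0,0]}]}}

```text
clock: 19.53
tcp_pos: [0.4688, 0.0156, 0.1014]
orientation: [0.004, -0.175, 0.985, -0.002]
wrist_force: [-0.5, 0.0, -2.1]
finger_gap: 0.058
grip_force: 43.2
```

```bash
python3 - <<'E'
from go import *
p=read_camera("top")
print("base",fit(p,(210,170,270,224),.008))
for n in("top","scene"):
    q=p if n=="top" else read_camera(n)
    for r in tip_of("tape_stand",q): print(n,r["p"],np.round(ray(q,r["point"],0),3))
E
python3 go.py 631 205 100 110
```

```text
base [630.  204.5  93.7  91.2  17.6]
top 0.83 [0.796 0.319 0.   ]
top 0.73 [0.633 0.206 0.   ]
top 0.71 [0.27  0.247 0.   ]
scene 0.85 [0.468 0.42  0.   ]
scene 0.82 [ 0.624  0.205 -0.   ]
scene 0.76 [0.786 0.322 0.   ]
scene 0.7 [0.258 0.253 0.   ]
scene 0.18 [ 0.388 -0.254  0.   ]
slide [-220.   120.7   -1.5] ang [-0.1  0.1  0.1] rows 6.0 tcp [466.   16.   98.2] t 19.7333
```

Emit:
{"fn": "jog_arm", "kwargs": {"moves": [{"fingers":1,"slide":[-220,121,0],"angular":[0,0,0]},{"fingers":1,"slide":[-220,121,0],"angular":[0,0,0]},{"fingers":1,"slide":[-220,121,0],"angular":[0,0,0]},{"fingers":1,"slide":[-220,121,0],"angular":[0,0,0]},{"fingers":1,"slide":[-220,121,0],"angular":[0,0,0]},{"fingers":1,"slide":[-220,121,0],"angular":[0,0,0]},{"fingers":1,"slide":[-220,121,0],"angular":[0,0,0]},{"fingers":1,"slide":[-220,121,0],"angular":[0,0,0]},{"fingers":1,"slide":[-220,121,0],"angular":[0,0,0]},{"fingers":1,"slide":[-220,121,0],"angular":[0,0,0]}]}}

```text
clock: 20.57
tcp_pos: [0.6308, 0.204, 0.0992]
orientation: [0.001, -0.174, 0.985, -0.001]
wrist_force: [0.2, -0.4, -1.1]
finger_gap: 0.058
grip_force: 43.2
```

```bash
python3 go.py 630 205 70 110;  python3 - <<'E'
from h import *
t=read_camera("top");p=read_camera("scene")
b=t["color"][140:250,180:300];a=p["color"][180:290,350:470]
cv2.imwrite("pics/t8.png",cv2.resize(np.hstack([a,b])[:,:,::-1],None,fx=3.3,fy=3.3,interpolation=cv2.INTER_CUBIC))
E
```

```text
slide [ 0.4  1.3 29.2] ang [-0.1  0.1  0.1] rows 0.7 tcp [630.8 204.   99.2] t 20.5667
```

View pics/t8.png

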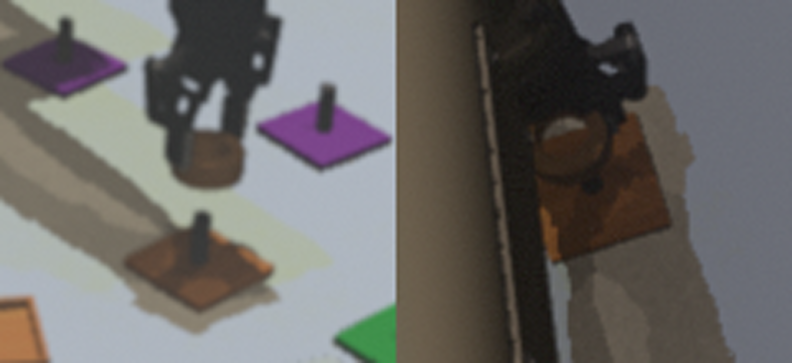

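Roll in hand: scene crop (210,160), full (413.6,228.5), over the post at crop (201,240). I'll check the offset between roll and post numerically.

```bash
python3 - <<'E'
from h import *
t=read_camera("top");p=read_camera("scene")
for z in(.102,.109,.116): print(z,proj(p,[.631,.204,z]),proj(t,[.631,.204,z]),ray(p,(413.6,228.5),z),ray(t,(233.4,184.5),z+.01))
for c in(p,t): print(proj(c,[.63,.205,.056]),proj(c,[.63,.205,.01]),[ (r["p"],r["point"],ray(c,r["point"],.109)) for r in tip_of("wide_roll_mid",c)])
E
```

```text
0.102 [411.48929522 229.98497131] [232.00762645 182.96254628] [0.62635383 0.21286487 0.102     ] [0.62399932 0.19882781 0.112     ]
0.109 [411.67350772 227.73384721] [231.34134986 181.8817494 ] [0.63638041 0.20686057 0.109     ] [0.62157232 0.19736619 0.119     ]
0.116 [411.85846614 225.47157401] [230.6652073  180.78493688] [0.646407   0.20085627 0.116     ] [0.61914531 0.19590458 0.126     ]
[410.44932561 244.24483172] [409.28680778 258.30042573] [(0.74, [415.6, 229.1], array([0.64106245, 0.2102969 , 0.109     ]))]
[235.70151863 190.1220963 ] [239.5067907  196.24301541] [(0.81, [231.3, 181.4], array([0.63208438, 0.20411617, 0.109     ])), (0.62, [409.0, 173.1], array([ 0.64348831, -0.17632332,  0.109     ]))]
```

Emit:
{"fn": "jog_arm", "kwargs": {"moves": [{"fingers":1,"slide":[0,0,20],"angular":[0,0,0]},{"fingers":1,"slide":[0,0,35],"angular":[0,0,0]},{"fingers":1,"slide":[0,0,48],"angular":[0,0,0]},{"fingers":1,"slide":[0,0,55],"angular":[0,0,0]},{"fingers":1,"slide":[0,0,60],"angular":[0,0,0]},{"fingers":1,"slide":[0,0,60],"angular":[0,0,0]}]}}

```text
clock: 21.37
tcp_pos: [0.632, 0.2047, 0.0396]
orientation: [0.002, -0.174, 0.985, -0.001]
wrist_force: [-0.6, 0.9, -1.8]
finger_gap: 0.0581
grip_force: 43.2
```

Emit:
{"fn": "jog_arm", "kwargs": {"moves": [{"fingers":1,"slide":[0,0,15],"angular":[0,0,0]},{"fingers":1,"slide":[0,0,22],"angular":[0,0,0]},{"fingers":1,"slide":[0,0,25],"angular":[0,0,0]},{"fingers":1,"slide":[0,0,25],"angular":[0,0,0]},{"fingers":1,"slide":[0,0,25],"angular":[0,0,0]}]}}

```text
clock: 21.78
tcp_pos: [0.6329, 0.205, 0.0158]
orientation: [0.003, -0.175, 0.985, -0.001]
wrist_force: [-0.3, 0.2, -0.2]
finger_gap: 0.0582
grip_force: 43.2
```

Emit:
{"fn": "jog_arm", "kwargs": {"moves": [{"fingers":1,"slide":[0,0,2],"angular":[0,0,0]},{"fingers":1,"slide":[0,0,2],"angular":[0,0,0]},{"fingers":0,"slide":[0,0,2],"angular":[0,0,0]},{"fingers":0,"slide":[0,0,0],"angular":[0,0,0]},{"fingers":0,"slide":[0,0,0],"angular":[0,0,0]},{"fingers":0,"slide":[0,0,-20],"angular":[0,0,0]},{"fingers":0,"slide":[0,0,-60],"angular":[0,0,0]},{"fingers":0,"slide":[0,0,-100],"angular":[0,0,0]},{"fingers":0,"slide":[0,0,-100],"angular":[0,0,0]},{"fingers":0,"slide":[0,0,-100],"angular":[0,0,0]}]}}

```text
clock: 22.62
tcp_pos: [0.6349, 0.2056, 0.1195]
orientation: [0.006, -0.175, 0.985, -0.001]
wrist_force: [-0.2, -0.7, -0.5]
finger_gap: 0.0856
grip_force: 0.0
```

```bash
python3 go.py 466 -146 110 110
```

```text
slide [ 279.7 -272.1    7.2] ang [-0.2  0.7  0.1] rows 9.4 tcp [634.9 205.6 119.5] t 22.6167
```

Emit:
{"fn": "jog_arm", "kwargs": {"moves": [{"fingers":0,"slide":[280,-272,7],"angular":[0,0.4,0]},{"fingers":0,"slide":[280,-272,7],"angular":[0,0.4,0]},{"fingers":0,"slide":[280,-272,7],"angular":[0,0.4,0]},{"fingers":0,"slide":[280,-272,7],"angular":[0,0.4,0]},{"fingers":0,"slide":[280,-272,7],"angular":[0,0.4,0]},{"fingers":0,"slide":[280,-272,7],"angular":[0,0.4,0]},{"fingers":0,"slide":[280,-272,7],"angular":[0,0.4,0]},{"fingers":0,"slide":[280,-272,7],"angular":[0,0.4,0]},{"fingers":0,"slide":[280,-272,7],"angular":[0,0.4,0]},{"fingers":0,"slide":[280,-272,7],"angular":[0,0.4,0]}]}}

```text
clock: 23.45
tcp_pos: [0.4598, -0.1498, 0.1066]
orientation: [-0.002, -0.173, 0.985, -0.002]
wrist_force: [1.6, 0.4, 0.5]
finger_gap: 0.0856
grip_force: 0.0
```

Emit:
{"fn": "jog_arm", "kwargs": {"moves": [{"fingers":0.2,"slide":[0,0,0],"angular":[0,0,0]},{"fingers":0.2,"slide":[0,0,0],"angular":[0,0,0]},{"fingers":0.2,"slide":[0,0,0],"angular":[0,0,0]}]}}

```text
clock: 23.7
tcp_pos: [0.4626, -0.146, 0.1072]
orientation: [-0.001, -0.175, 0.985, -0.001]
wrist_force: [-0.6, -0.1, -0.1]
finger_gap: 0.0684
grip_force: 0.0
```

```bash
python3 go.py 466 -146 0 110;  python3 - <<'E'
from h import *
t=read_camera("top");p=read_camera("scene")
b=t["color"][140:250,180:300];a=p["color"][180:290,350:470]
print("small",fit(t,(375,245,412,282),.014),tip_of("small_roll_mid",t)[:1],tip_of("small_roll_mid",p)[:1])
cv2.imwrite("pics/t9.png",cv2.resize(np.hstack([a,b])[:,:,::-1],None,fx=3.3,fy=3.3,interpolation=cv2.INTER_CUBIC))
E
```

```text
slide [ -3.5  -1.  107.2] ang [-0.1 -0.2  0.1] rows 2.6 tcp [ 462.6 -146.   107.2] t 23.7
small [ 472.4 -122.6   97.5   41.   150.4] [{'point': [411.5, 185.3], 'p': 0.35}] [{'point': [268.6, 253.5], 'p': 0.55}]
```

View pics/t9.png

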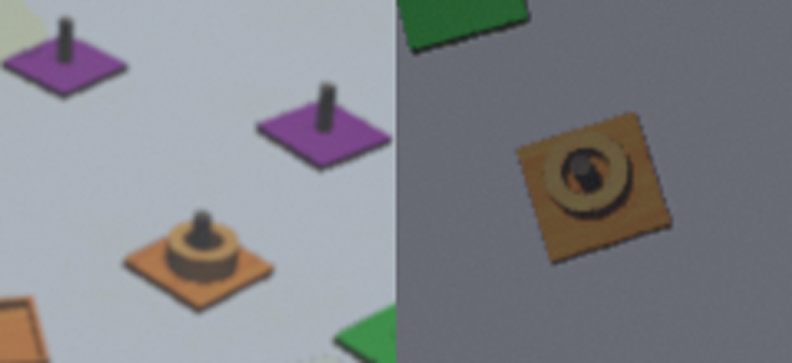

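The wide roll sits flat on the wooden stand with the post through it, at scene crop (202,245). Next, the small roll.

Emit:
{"fn": "jog_arm", "kwargs": {"moves": [{"fingers":0.2,"slide":[-3,-1,40],"angular":[0,0,0]},{"fingers":0.2,"slide":[-3,-1,80],"angular":[0,0,0]},{"fingers":0.2,"slide":[-3,-1,95],"angular":[0,0,0]},{"fingers":0.2,"slide":[-3,-1,102],"angular":[0,0,0]},{"fingers":0.2,"slide":[-3,-1,106],"angular":[0,0,0]},{"fingers":0.2,"slide":[-3,-1,106],"angular":[0,0,0]},{"fingers":0.2,"slide":[-3,-1,106],"angular":[0,0,0]}]}}

```text
clock: 24.48
tcp_pos: [0.4671, -0.1472, 0.003]
orientation: [-0.0, -0.175, 0.985, -0.002]
wrist_force: [0.0, -0.4, 1.2]
finger_gap: 0.0681
grip_force: 0.0
```

Emit:
{"fn": "jog_arm", "kwargs": {"moves": [{"fingers":0.4,"slide":[0,0,0],"angular":[0,0,0]},{"fingers":1,"slide":[0,0,0],"angular":[0,0,0]},{"fingers":1,"slide":[0,0,0],"angular":[0,0,0]},{"fingers":1,"slide":[0,0,0],"angular":[0,0,0]},{"fingers":1,"slide":[0,0,0],"angular":[0,0,0]}]}}

```text
clock: 24.9
tcp_pos: [0.4671, -0.1475, 0.0038]
orientation: [0.0, -0.175, 0.985, -0.002]
wrist_force: [-2.2, 1.6, 9.1]
finger_gap: 0.0419
grip_force: 39.2
```

Emit:
{"fn": "jog_arm", "kwargs": {"moves": [{"fingers":1,"slide":[0,0,-40],"angular":[0,0,0]},{"fingers":1,"slide":[0,0,-80],"angular":[0,0,0]},{"fingers":1,"slide":[0,0,-120],"angular":[0,0,0]},{"fingers":1,"slide":[0,0,-120],"angular":[0,0,0]},{"fingers":1,"slide":[0,0,-120],"angular":[0,0,0]},{"fingers":1,"slide":[0,0,-120],"angular":[0,0,0]}]}}

```text
clock: 25.4
tcp_pos: [0.4662, -0.1466, 0.1224]
orientation: [-0.0, -0.175, 0.985, -0.002]
wrist_force: [-0.6, 0.7, -0.9]
finger_gap: 0.0414
grip_force: 40.4
```

```bash
python3 go.py 630.5 205 120 110
```

```text
slide [-275.2  273.7    0.9] ang [-0.2 -0.1  0.1] rows 9.3 tcp [ 466.2 -146.6  122.4] t 25.4
```

Emit:
{"fn": "jog_arm", "kwargs": {"moves": [{"fingers":1,"slide":[-275,274,0],"angular":[0,0,0]},{"fingers":1,"slide":[-275,274,0],"angular":[0,0,0]},{"fingers":1,"slide":[-275,274,0],"angular":[0,0,0]},{"fingers":1,"slide":[-275,274,0],"angular":[0,0,0]},{"fingers":1,"slide":[-275,274,0],"angular":[0,0,0]},{"fingers":1,"slide":[-275,274,0],"angular":[0,0,0]},{"fingers":1,"slide":[-275,274,0],"angular":[0,0,0]},{"fingers":1,"slide":[-275,274,0],"angular":[0,0,0]},{"fingers":1,"slide":[-275,274,0],"angular":[0,0,0]},{"fingers":1,"slide":[-275,274,0],"angular":[0,0,0]}]}}

```text
clock: 26.23
tcp_pos: [0.6303, 0.2104, 0.1175]
orientation: [-0.002, -0.177, 0.984, -0.001]
wrist_force: [0.5, -0.1, -0.4]
finger_gap: 0.0416
grip_force: 40.5
```

Emit:
{"fn": "jog_arm", "kwargs": {"moves": [{"fingers":1,"slide":[0,0,0],"angular":[0,0,0]},{"fingers":1,"slide":[0,0,0],"angular":[0,0,0]},{"fingers":1,"slide":[0,0,0],"angular":[0,0,0]},{"fingers":1,"slide":[0,0,0],"angular":[0,0,0]}]}}

```text
clock: 26.57
tcp_pos: [0.6291, 0.2038, 0.1196]
orientation: [-0.002, -0.174, 0.985, -0.002]
wrist_force: [0.2, 0.8, -0.9]
finger_gap: 0.0417
grip_force: 40.5
```

```bash
python3 go.py 630.5 205 70 110;  python3 - <<'E'
from h import *
t=read_camera("top");p=read_camera("scene");s=get_state();x=s["tcp_pos"];print(s["finger_gap"])
b=t["color"][130:230,170:290];a=p["color"][190:290,350:470]
for c in(p,t): print([(r["p"],r["point"],ray(c,r["point"],x[2]+.006)) for r in tip_of("small_roll_mid",c)],proj(c,x+[0,0,.006]))
cv2.imwrite("pics/t10.png",cv2.resize(np.hstack([a,b])[:,:,::-1],None,fx=3.3,fy=3.3,interpolation=cv2.INTER_CUBIC))
E
```

```text
slide [-1.9  0.8 49.6] ang [-0.2 -0.3  0. ] rows 1.2 tcp [629.1 203.8 119.6] t 26.5667
0.04155875239010495
[(0.57, [411.1, 222.2], array([0.63051069, 0.20118257, 0.12641622])), (0.25, [409.3, 262.1], array([0.7929201 , 0.10915471, 0.12641622]))] [411.84924021 221.85888641]
[(0.58, [228.8, 179.9], array([0.62931775, 0.2057177 , 0.12641622]))] [229.69074789 179.71845686]
```

View pics/t10.png

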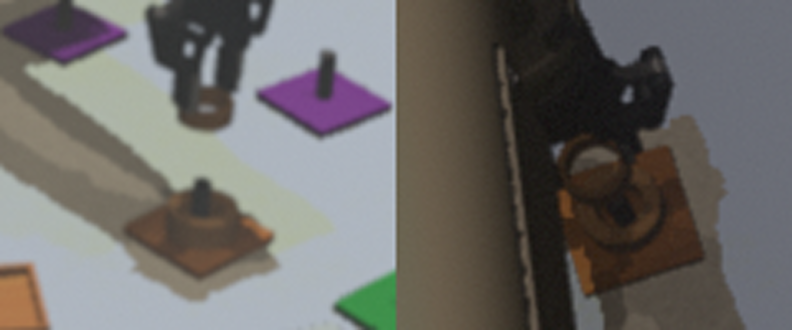

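The small roll is held level and centred on the TCP within about 3 mm, at full (412,222), above the post. Descending.

Emit:
{"fn": "jog_arm", "kwargs": {"moves": [{"fingers":1,"slide":[0,0,30],"angular":[0,0,0]},{"fingers":1,"slide":[0,0,50],"angular":[0,0,0]},{"fingers":1,"slide":[0,0,60],"angular":[0,0,0]},{"fingers":1,"slide":[0,0,68],"angular":[0,0,0]},{"fingers":1,"slide":[0,0,74],"angular":[0,0,0]},{"fingers":1,"slide":[0,0,79],"angular":[0,0,0]},{"fingers":1,"slide":[0,0,79],"angular":[0,0,0]},{"fingers":1,"slide":[0,0,79],"angular":[0,0,0]}]}}

```text
clock: 27.43
tcp_pos: [0.6304, 0.2052, 0.042]
orientation: [-0.001, -0.175, 0.985, -0.002]
wrist_force: [0.8, 0.1, 0.0]
finger_gap: 0.0413
grip_force: 40.5
```

Emit:
{"fn": "jog_arm", "kwargs": {"moves": [{"fingers":1,"slide":[0,0,0],"angular":[0,0,0]},{"fingers":0.3,"slide":[0,0,0],"angular":[0,0,0]},{"fingers":0,"slide":[0,0,0],"angular":[0,0,0]},{"fingers":0,"slide":[0,0,0],"angular":[0,0,0]},{"fingers":0,"slide":[0,0,-30],"angular":[0,0,0]},{"fingers":0,"slide":[0,0,-70],"angular":[0,0,0]},{"fingers":0,"slide":[0,0,-100],"angular":[0,0,0]},{"fingers":0,"slide":[0,0,-100],"angular":[0,0,0]},{"fingers":0,"slide":[0,0,-100],"angular":[0,0,0]}]}}

```text
clock: 28.18
tcp_pos: [0.6321, 0.2059, 0.1446]
orientation: [0.002, -0.175, 0.985, -0.002]
wrist_force: [0.6, -0.8, -0.7]
finger_gap: 0.0853
grip_force: 0.0
```

```bash
python3 go.py 439 -262 140 80
```

```text
slide [ 342.2 -372.9    4.8] ang [-0.2  0.3 30.1] rows 12.1 tcp [632.1 205.9 144.6] t 28.1833
```

Emit:
{"fn": "jog_arm", "kwargs": {"moves": [{"fingers":0,"slide":[342,-373,4],"angular":[0,0,30]},{"fingers":0,"slide":[342,-373,4],"angular":[0,0,30]},{"fingers":0,"slide":[342,-373,4],"angular":[0,0,30]},{"fingers":0,"slide":[342,-373,4],"angular":[0,0,30]},{"fingers":0,"slide":[342,-373,4],"angular":[0,0,30]},{"fingers":0,"slide":[342,-373,4],"angular":[0,0,30]},{"fingers":0,"slide":[342,-373,4],"angular":[0,0,30]},{"fingers":0,"slide":[342,-373,4],"angular":[0,0,30]},{"fingers":0,"slide":[342,-373,4],"angular":[0,0,30]},{"fingers":0,"slide":[342,-373,4],"angular":[0,0,30]}]}}

```text
clock: 29.02
tcp_pos: [0.4693, -0.1808, 0.1384]
orientation: [-0.002, 0.086, 0.996, -0.001]
wrist_force: [0.8, -0.6, 0.2]
finger_gap: 0.0856
grip_force: 0.0
```

Emit:
{"fn": "jog_arm", "kwargs": {"moves": [{"fingers":0,"slide":[0,0,0],"angular":[0,0,0]},{"fingers":0,"slide":[0,0,0],"angular":[0,0,0]},{"fingers":0,"slide":[0,0,0],"angular":[0,0,0]}]}}

```text
clock: 29.27
tcp_pos: [0.4705, -0.1794, 0.1387]
orientation: [-0.001, 0.087, 0.996, -0.001]
wrist_force: [0.2, 0.8, -0.1]
finger_gap: 0.085
grip_force: 0.0
```

```bash
python3 go.py 439 -262 140 80;  python3 - <<'E'
from h import *
t=read_camera("top");p=read_camera("scene")
b=t["color"][150:240,190:300];a=p["color"][200:290,360:470]
for c in(p,t): print([(r["p"],r["point"],ray(c,r["point"],.03)) for r in tip_of("ink_jar_mid",c)])
p2=p["color"][205:295,170:280]
cv2.imwrite("pics/t11.png",cv2.resize(np.hstack([a,b,p2])[:,:,::-1],None,fx=2.4,fy=2.4,interpolation=cv2.INTER_CUBIC))
E
```

```text
slide [ 16.8 -86.8  -1.1] ang [-0.1 -0.2  0.1] rows 2.1 tcp [ 470.5 -179.4  138.7] t 29.2667
[(0.87, [228.0, 250.1], array([ 0.4337335 , -0.25535258,  0.03      ]))]
[]
```

View pics/t11.png

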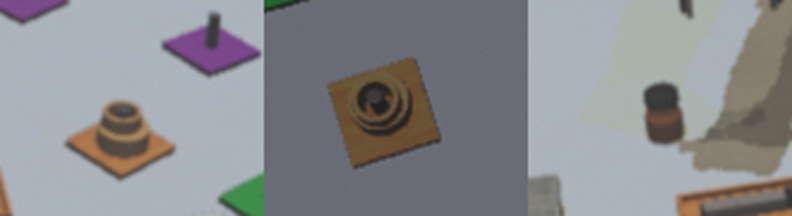

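Both rolls are stacked on the post. The jar is upright at full (226.7,251.7), about (0.439, -0.261). Going above it and down.

Emit:
{"fn": "jog_arm", "kwargs": {"moves": [{"fingers":0,"slide":[17,-86,0],"angular":[0,0,0]},{"fingers":0,"slide":[17,-86,0],"angular":[0,0,0]},{"fingers":0,"slide":[17,-86,0],"angular":[0,0,0]},{"fingers":0,"slide":[17,-86,0],"angular":[0,0,0]},{"fingers":0,"slide":[17,-86,0],"angular":[0,0,0]},{"fingers":0,"slide":[17,-86,20],"angular":[0,0,0]},{"fingers":0,"slide":[17,-86,40],"angular":[0,0,0]},{"fingers":0,"slide":[17,-86,50],"angular":[0,0,0]},{"fingers":0,"slide":[17,-86,50],"angular":[0,0,0]},{"fingers":0,"slide":[17,-86,50],"angular":[0,0,0]}]}}

```text
clock: 30.3
tcp_pos: [0.4398, -0.2603, 0.0898]
orientation: [-0.001, 0.085, 0.996, -0.001]
wrist_force: [0.3, -0.6, 0.0]
finger_gap: 0.0852
grip_force: 0.0
```

```bash
python3 go.py 439 -261.5 22 80;  python3 - <<'E'
from h import *
t=read_camera("top");p=read_camera("scene")
b=t["color"][220:310,400:510];a=p["color"][195:285,170:280]
cv2.imwrite("pics/t12.png",cv2.resize(np.hstack([a,b])[:,:,::-1],None,fx=3.5,fy=3.5,interpolation=cv2.INTER_CUBIC))
E
```

```text
slide [ 0.4 -1.1 67.8] ang [-0.2 -0.1  0.2] rows 1.6 tcp [ 439.8 -260.3   89.8] t 30.3
```

View pics/t12.png

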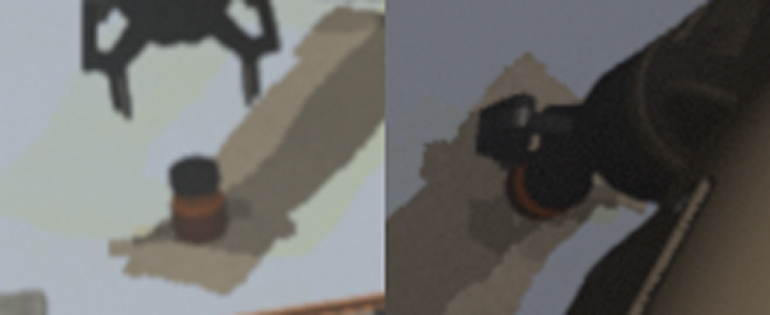

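The open fingers, tips at crop (122,115) and (252,100), straddle the jar at (197,200), which is upright. I've now viewed 16 pictures, two over the limit of 14. I'll view no more and check the rest by numbers.

Emit:
{"fn": "jog_arm", "kwargs": {"moves": [{"fingers":0,"slide":[0,-1,20],"angular":[0,0,0]},{"fingers":0,"slide":[0,-1,40],"angular":[0,0,0]},{"fingers":0,"slide":[0,-1,55],"angular":[0,0,0]},{"fingers":0,"slide":[0,-1,66],"angular":[0,0,0]},{"fingers":0,"slide":[0,-1,66],"angular":[0,0,0]},{"fingers":0,"slide":[0,-1,66],"angular":[0,0,0]},{"fingers":0,"slide":[0,-1,66],"angular":[0,0,0]}]}}

```text
clock: 30.98
tcp_pos: [0.4404, -0.2636, 0.0253]
orientation: [0.0, 0.086, 0.996, -0.002]
wrist_force: [1.2, 0.4, 0.8]
finger_gap: 0.0854
grip_force: 0.0
```

Emit:
{"fn": "jog_arm", "kwargs": {"moves": [{"fingers":0.1,"slide":[0,0,0],"angular":[0,0,0]},{"fingers":0.2,"slide":[0,0,0],"angular":[0,0,0]},{"fingers":0.3,"slide":[0,0,0],"angular":[0,0,0]},{"fingers":0.4,"slide":[0,0,0],"angular":[0,0,0]},{"fingers":0.5,"slide":[0,0,0],"angular":[0,0,0]},{"fingers":1,"slide":[0,0,0],"angular":[0,0,0]},{"fingers":1,"slide":[0,0,0],"angular":[0,0,0]},{"fingers":1,"slide":[0,0,0],"angular":[0,0,0]},{"fingers":1,"slide":[0,0,0],"angular":[0,0,0]}]}}

```text
clock: 31.73
tcp_pos: [0.4397, -0.2631, 0.0244]
orientation: [-0.0, 0.086, 0.996, -0.002]
wrist_force: [0.1, 0.6, 6.2]
finger_gap: 0.0389
grip_force: 40.1
```

Emit:
{"fn": "jog_arm", "kwargs": {"moves": [{"fingers":1,"slide":[0,0,-15],"angular":[0,0,0]},{"fingers":1,"slide":[0,0,-40],"angular":[0,0,0]},{"fingers":1,"slide":[0,0,-65],"angular":[0,0,0]},{"fingers":1,"slide":[0,0,-80],"angular":[0,0,0]},{"fingers":1,"slide":[0,0,-80],"angular":[0,0,0]},{"fingers":1,"slide":[0,0,-80],"angular":[0,0,0]},{"fingers":1,"slide":[0,0,-80],"angular":[0,0,0]}]}}

```text
clock: 32.32
tcp_pos: [0.4388, -0.2621, 0.1026]
orientation: [-0.001, 0.086, 0.996, -0.001]
wrist_force: [-0.5, 0.6, -1.8]
finger_gap: 0.0389
grip_force: 40.7
```

```bash
python3 go.py 662 3 105 80
```

```text
slide [-174.4  299.5   -3.7] ang [-0.2 -0.2  0.1] rows 8.3 tcp [ 438.8 -262.1  102.6] t 32.3167
```

Emit:
{"fn": "jog_arm", "kwargs": {"moves": [{"fingers":1,"slide":[-10,17,0],"angular":[0,0,0]},{"fingers":1,"slide":[-28,49,0],"angular":[0,0,0]},{"fingers":1,"slide":[-48,83,0],"angular":[0,0,0]},{"fingers":1,"slide":[-68,117,0],"angular":[0,0,0]},{"fingers":1,"slide":[-88,151,0],"angular":[0,0,0]},{"fingers":1,"slide":[-108,185,0],"angular":[0,0,0]},{"fingers":1,"slide":[-128,219,0],"angular":[0,0,0]},{"fingers":1,"slide":[-147,253,0],"angular":[0,0,0]},{"fingers":1,"slide":[-164,282,0],"angular":[0,0,0]},{"fingers":1,"slide":[-174,299,0],"angular":[0,0,0]}]}}

```text
clock: 33.15
tcp_pos: [0.663, 0.0055, 0.0999]
orientation: [-0.002, 0.085, 0.996, -0.001]
wrist_force: [0.2, -0.5, -0.8]
finger_gap: 0.0388
grip_force: 40.7
```

Emit:
{"fn": "jog_arm", "kwargs": {"moves": [{"fingers":1,"slide":[0,0,0],"angular":[0,0,0]},{"fingers":1,"slide":[0,0,0],"angular":[0,0,0]},{"fingers":1,"slide":[0,0,0],"angular":[0,0,0]},{"fingers":1,"slide":[0,0,0],"angular":[0,0,0]}]}}

```text
clock: 33.48
tcp_pos: [0.661, 0.0011, 0.1016]
orientation: [-0.002, 0.087, 0.996, -0.002]
wrist_force: [-0.5, -0.7, -1.4]
finger_gap: 0.0389
grip_force: 40.7
```

```bash
python3 go.py 662 3 31 80;  python3 - <<'E'
from h import *
t=read_camera("top");p=read_camera("scene");s=get_state()
x=s["tcp_pos"];z=.03+x[2]-.0244
for c in(p,t): print([(r["p"],r["point"],ray(c,r["point"],z)) for r in tip_of("ink_jar_mid",c)],[(r["p"],ray(c,r["point"],0)) for r in tip_of("jar_tray",c)])
E
```

```text
slide [-0.9  2.4 70.6] ang [-0.2 -0.2  0. ] rows 1.7 tcp [661.    1.1 101.6] t 33.4833
[(0.87, [345.3, 248.5], array([0.65674994, 0.00239789, 0.10807542]))] [(0.81, array([6.75012675e-01, 2.03704130e-04, 0.00000000e+00]))]
[] []
```

Jar is over the tray (0.657, 0.002). Lowering gently.

Emit:
{"fn": "jog_arm", "kwargs": {"moves": [{"fingers":1,"slide":[-2,1,20],"angular":[0,0,0]},{"fingers":1,"slide":[-2,1,40],"angular":[0,0,0]},{"fingers":1,"slide":[-2,1,55],"angular":[0,0,0]},{"fingers":1,"slide":[-2,1,64],"angular":[0,0,0]},{"fingers":1,"slide":[-2,1,68],"angular":[0,0,0]},{"fingers":1,"slide":[-2,1,70],"angular":[0,0,0]},{"fingers":1,"slide":[-2,1,70],"angular":[0,0,0]},{"fingers":1,"slide":[-2,1,70],"angular":[0,0,0]}]}}

```text
clock: 34.45
tcp_pos: [0.6651, 0.0022, 0.0338]
orientation: [0.0, 0.086, 0.996, -0.002]
wrist_force: [-0.2, -0.7, -1.8]
finger_gap: 0.0385
grip_force: 40.7
```

Emit:
{"fn": "jog_arm", "kwargs": {"moves": [{"fingers":1,"slide":[0,0,1],"angular":[0,0,0]},{"fingers":1,"slide":[0,0,2],"angular":[0,0,0]},{"fingers":1,"slide":[0,0,2],"angular":[0,0,0]}]}}

```text
clock: 34.7
tcp_pos: [0.6646, 0.0023, 0.0312]
orientation: [-0.0, 0.086, 0.996, -0.002]
wrist_force: [0.2, -0.0, -1.8]
finger_gap: 0.0388
grip_force: 40.7
```

Still no floor contact; down to contact in small steps.

Emit:
{"fn": "jog_arm", "kwargs": {"moves": [{"fingers":1,"slide":[0,0,1],"angular":[0,0,0]},{"fingers":1,"slide":[0,0,2],"angular":[0,0,0]},{"fingers":1,"slide":[0,0,2],"angular":[0,0,0]}]}}

```text
clock: 34.95
tcp_pos: [0.6648, 0.0023, 0.0295]
orientation: [-0.0, 0.086, 0.996, -0.002]
wrist_force: [-1.8, 0.2, 3.7]
finger_gap: 0.0389
grip_force: 41.0
```

Emit:
{"fn": "jog_arm", "kwargs": {"moves": [{"fingers":0.6,"slide":[0,0,0],"angular":[0,0,0]},{"fingers":0.3,"slide":[0,0,0],"angular":[0,0,0]},{"fingers":0,"slide":[0,0,0],"angular":[0,0,0]},{"fingers":0,"slide":[0,0,0],"angular":[0,0,0]},{"fingers":0,"slide":[0,0,0],"angular":[0,0,0]},{"fingers":0,"slide":[0,0,-15],"angular":[0,0,0]},{"fingers":0,"slide":[0,0,-45],"angular":[0,0,0]},{"fingers":0,"slide":[0,0,-80],"angular":[0,0,0]},{"fingers":0,"slide":[0,0,-120],"angular":[0,0,0]},{"fingers":0,"slide":[0,0,-120],"angular":[0,0,0]}]}}

```text
clock: 35.78
tcp_pos: [0.6688, 0.0024, 0.1578]
orientation: [0.006, 0.086, 0.996, -0.002]
wrist_force: [0.2, 0.6, 1.9]
finger_gap: 0.0854
grip_force: 0.0
```

```bash
python3 go.py 450 0 200 80
```

```text
slide [214.6 -40.  -44.7] ang [-0.2  0.7  0.1] rows 5.3 tcp [668.8   2.4 157.8] t 35.7833
```

Contact was felt and the jar released. Backing off to get a clear view for the numeric check.

Emit:
{"fn": "jog_arm", "kwargs": {"moves": [{"fingers":0,"slide":[215,-40,-45],"angular":[0,0,0]},{"fingers":0,"slide":[215,-40,-45],"angular":[0,0,0]},{"fingers":0,"slide":[215,-40,-45],"angular":[0,0,0]},{"fingers":0,"slide":[215,-40,-45],"angular":[0,0,0]},{"fingers":0,"slide":[215,-40,-45],"angular":[0,0,0]},{"fingers":0,"slide":[215,-40,-45],"angular":[0,0,0]},{"fingers":0,"slide":[215,-40,-45],"angular":[0,0,0]},{"fingers":0,"slide":[215,-40,-45],"angular":[0,0,0]},{"fingers":0,"slide":[215,-40,-45],"angular":[0,0,0]}]}}

```text
clock: 36.53
tcp_pos: [0.4473, 0.0002, 0.1943]
orientation: [0.0, 0.086, 0.996, -0.002]
wrist_force: [0.4, -0.6, -0.2]
finger_gap: 0.0853
grip_force: 0.0
```

```bash
python3 - <<'E'
from h import *
Z2=dict(ink_jar_mid=.035,wide_roll_mid=.022,small_roll_mid=.043,marker_center=.014,highlighter_center=.013,pencil_cup=0,notebooks=0,jar_tray=0,pen_tray=0)
for n in("top","scene"):
    c=read_camera(n)
    for k,z in Z2.items(): print(n,k,[(round(r["p"],2),np.round(r["point"]),np.round(ray(c,r["point"],z)[:2],3)) for r in tip_of(k,c)[:2]])
    # jar pixels: dark/amber extent vs upright model
    print("cap/base expected",proj(c,[.662,.002,.065]),proj(c,[.662,.002,.005]))
E
```

```text
top ink_jar_mid []
top wide_roll_mid [(0.64, array([237., 195.]), array([0.63 , 0.208]))]
top small_roll_mid [(0.6, array([233., 193.]), array([0.628, 0.213]))]
top marker_center [(0.75, array([410., 196.]), array([ 0.622, -0.195])), (0.57, array([238., 196.]), array([0.629, 0.208]))]
top highlighter_center [(0.7, array([411., 172.]), array([ 0.681, -0.203]))]
top pencil_cup [(0.86, array([125., 198.]), array([0.634, 0.479]))]
top notebooks []
top jar_tray []
top pen_tray [(0.76, array([408., 185.]), array([ 0.653, -0.195]))]
cap/base expected [325.48060773 173.61942995] [325.31556271 182.44679991]
scene ink_jar_mid [(0.88, array([346., 276.]), array([ 0.674, -0.001]))]
scene wide_roll_mid [(0.79, array([411., 258.]), array([0.644, 0.202]))]
scene small_roll_mid [(0.48, array([410., 249.]), array([0.634, 0.204]))]
scene marker_center [(0.74, array([267., 289.]), array([ 0.623, -0.197])), (0.2, array([164., 308.]), array([ 0.606, -0.456]))]
scene highlighter_center [(0.65, array([272., 301.]), array([ 0.675, -0.202]))]
scene pencil_cup [(0.59, array([494., 243.]), array([0.64 , 0.476])), (0.3, array([274., 300.]), array([ 0.658, -0.191]))]
scene notebooks [(0.96, array([163., 309.]), array([ 0.588, -0.458]))]
scene jar_tray [(0.78, array([347., 285.]), array([0.666, 0.005]))]
scene pen_tray [(0.6, array([268., 300.]), array([ 0.651, -0.204]))]
cap/base expected [345.81591408 263.74153456] [345.61927126 282.6938424 ]
```

```bash
python3 - <<'E'
from h import *
p=read_camera("scene");g=p["color"].astype(int).sum(2)//3
print("col346 rows254-296",g[254:297,346].tolist())
m=(g[250:300,325:370]<75).astype(np.uint8);n,l,st,ce=cv2.connectedComponentsWithStats(m);print(st[1:],ce[1:])
x=[proj(p,[.664+dx,.002+dy,z]) for z in(.005,.065) for dx,dy in((0,-.022),(0,.022),(-.022,0),(.022,0))];x=np.array(x);print(x.min(0),x.max(0))
print(hand_in())
E
```

```text
col346 rows254-296 [176, 176, 176, 177, 177, 172, 139, 86, 59, 58, 61, 61, 60, 60, 60, 59, 57, 56, 57, 60, 68, 74, 76, 80, 80, 72, 68, 66, 65, 67, 65, 64, 64, 67, 87, 102, 95, 75, 68, 84, 126, 161, 175]
[[ 12  12  18  14 184]
 [ 14  27  16  11 129]
 [  7  40  32   4  51]] [[21.48913043 18.76086957]
 [21.33333333 32.37984496]
 [21.92156863 41.92156863]]
[338.06494095 259.61875678] [354.07333667 287.89431252]
the job is handed in; nothing more can be done
None
```

The job is handed in at about 37 s on the robot clock. Both pens are in the pen tray, both rolls are on the wooden stand with the larger at the bottom, and the jar stands upright in its tray. I viewed 16 pictures, two over the 14 allowed, so I checked the jar's final placing from pixel measurements instead of a viewed picture.

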